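Clamp a flange ring in a drilling fixture with its lift-and-turn lever

ROBOT

A 6-joint arm with a two-finger parallel gripper is mounted at the origin on a cart in front of the work surface, level with it; the furniture and walls round the work are solid. World frame = base frame: x ahead of the robot, y to its left, z up, the work surface at z = 0. Lengths are in mm, angles in rad, forces in N, time in s.
With the tool pointing down it reaches from about 375 to 750 mm from the base axis. Payload 9 kg.
Tool frame: the origin (TCP) lies between the finger pads; the fingertips stand 8 mm ahead of it and the grasp point (between the pads) lies 11 mm behind it; z points along the fingers, y is the line along which they close (so a half turn about z gives the same grasp; the last joint's range is limited). The gripper opens to 85 mm and grips with 20 to 120 N. Pads are 22 mm wide; open, the fingers measure 114 mm over their backs; the gripper's body (76 mm by 85 mm) begins 54 mm behind the grasp point. The pads swing forward as they close: fully open they stand 13 mm farther back than shut.
Start: joints at [-1.47, 0.104, 0.097, 1.564, 0, 1.353], TCP at [188.066, -569.795, 239.331] pointing down, gripper open.
Joint ranges: [-2.99, 2.99], [-0.84, 1.86], [-1.1, 1.16], [-1.84, 2.11], [-1.51, 1.56], [-3.14, 3.14]. Speed limits (rad/s): [2.22, 2.22, 2.57, 3.14, 3.14, 3.14].

INTERFACE

Orientations are given as [roll, pitch, yaw] about the fixed x, y, z axes, in that order (R = Rz(yaw) Ry(pitch) Rx(roll)).
In Python, from plant import env gives the robot as it stands.
- The arm moves only by the tool arm_command, never from a script. Its arguments are lists of equal length, an entry for each row: "offset": the shift along the tool's x, y, z each as a share of 250 mm, from -1 to 1, a list of three; "twist": the turn, a rotation vector about the tool's x, y, z each as a share of 90 degrees, from -1 to 1, a list of three; "fingers": the opening, from 0 (shut) to 1 (fully open). A call has 1 to 10 rows; each row is the pose to reach, as a shift and turn from the pose commanded when the call began, along the tool's axes at that moment; what a row does not reach only later rows make up. A row lasts 1/8 s, in which the tool goes at most 62.5 mm and 10.7 degrees, less where a joint would pass 70% of its speed; a pose out of reach is approached as far as the arm can. A call with a number of a shift or a turn outside -1 to 1 is refused whole. A call with a gripper value outside its range is refused whole. The fingers move at their own pace and stop on an object; "force" is the grip in N (left out, the last holds). Time passes only in rows, so rows that repeat a pose let the fingers close. It gives the time, the measured TCP pose, the force, the opening and the grip force at its end, in the units of the state.
- env.get_state(): the state, without advancing time (a new reading comes with each control period).
- env.grab_frame(name): name is "side" or "top"; returns a dict with "pixels" (384x512x3 uint8, red, green, blue), "z_map" (384x512 float32, mm along the optical axis (not along the pixel's ray), 0 where there is no reading), "mtx" (3x3 intrinsics, pixels), "rvec" (rotation vector, rad) and "tvec" (3), from world to camera coordinates, as OpenCV has them. Camera axes: x right, y down, z forward; pixel columns grow to the right and rows downward; lengths in mm; the calibration is good to about 2 mm. A picture is of the moment at which its call begins.
- env.job_done(): hands the job in; it is judged then, once.
The state is a dict: "t": time; "q": joint angles; "qvel": joint speeds; "joint_efforts": joint torques, N m; "ee_pos": TCP position; "tool_rot": TCP orientation; "contact_force": force on the tool from outside, world axes, zero at the start; "wrist_torque": the same for the moment, N m; "width": opening from 0.0 (shut) to 1.0 (fully open); "gripper_force": force on a finger pad.
Only numpy, scipy, OpenCV 4.12 (cv2) and the standard library are available. Lean on these libraries where they do the work, as an engineer would, in place of code of your own. Each camera call takes 0.05 s, during which the arm holds its last target. There are 200 camera calls.

TASK

Get the steel flange ring ready for drilling: slide it along the fixture's fence until it sits home against the fence and the stop post, under the nose of the strap clamp. Then tighten the clamp with the orange lever until it is firm, so that the strap grips the ring; the posts leave the lever too little swing for one stroke, so lift it off its serrations to swing it back, let it drop in and turn again. Leave the lever dropped fully in, and do not disturb the pen, bolt and roll of tape lying around.

Things in the scene. Friction and masses are not known exactly. Their poses are not given: they have to be found in the camera images.
- fixture: Blue drilling fixture with a dark, oiled steel face (friction about 0.25), fixed to the bench. Plate 137 x 335 x 12 mm, spanning its own x -75 to +62 mm, y -185 to +150 mm. Origin: on the bench (12 mm below the plate's upper face), straight below the ring's centre when the ring is home. Its +y is the direction in which the ring is pushed; its +x points to the fence.
- home (a point): Where the ring's centre is when home, touching fence and stop post; 17 mm above the bench (half-way up the ring), fixed in the fixture, same axes. The fence, a steel bar along y, has its face at x = +42.5 mm, from y = -183 to +79 mm, and is 47 mm above the bench over its screw heads.
- stop_post (a point): Top centre of the steel stop post that stops the ring, 76 mm above the bench; post 16 mm diameter, at x = -25, y = +44 mm in the fixture; the lever hits it at joint value 0.
- guard_post (a point): Top centre of the equal post on the lever's other side, 76 mm above the bench, at x = -20, y = +119 mm in the fixture; the lever hits it at joint value 1.39.
- ring: Loose, pale flange ring (the one on the fixture), 85 mm outside diameter, hole about 42 mm, 10 mm thick, 0.3 kg, lying flat on the fixture's plate 75 to 115 mm short of home (towards the fixture's -y) and 4 to 20 mm off the fence. Origin: centre of its underside, 12 mm above the bench.
- strap: Bright steel strap clamp on the stud. Origin: on the stud's axis (fixture x = 0, y = +80 mm) at the strap's underside. Nose 22 mm wide, 11 mm thick, reaches 53 mm from the stud, over the rim of the home ring; 1.7 to 2.3 mm above the ring at the start, so the ring slides in below it. It sinks 1.6 mm per rad of the screw, with nut and lever.
- screw (a joint): Clamp nut under the lever's hub, rad, grows clockwise seen from above = tightening. Starts at 0 to 0.35; the nose meets the ring at about 1.44; firm stop (tight) at 1.75. Stays where left (friction 0.3 N m). Turns with the lever, only while the lever is dropped in; the dropped-in lever turned anticlockwise loosens it again.
- lever (a joint): Swing of the orange lever about the vertical stud, rad, grows clockwise seen from above (tightening). 0: at the stop post; 1.39: at the guard post; never beyond, lifted or not. Starts at about 0.3 to 1.0. At value q the lever points from the stud along (-cos(q - 0.62), sin(q - 0.62)) in the fixture's x, y.
- lever_lift (a joint): How far the lever is lifted along the stud, m: 0 dropped fully in, stop at 0.009. A spring and its weight resist with about 4.5 N (7 N at the top). Above 0.006 it is clear of the serrations and swings freely; let down, it drops into one of 16 notches (0.39 rad apart), if need be only when turned on a little. Play up to 0.06 rad.
- lever_grip (a point): Middle of the lever's level handle, 97 mm from the stud's axis: a rounded bar 52 mm long (along the lever), 16 mm wide, 17 mm high, about 85 mm above the bench. Its x axis points along the lever to the stud, z up. Free space below it. It sinks with the strap, rises with the lift.
- stud_axis (a point): Point on the stud's vertical axis, centre of the lever's swing, at the handle's height at the start (85 mm above the bench). The hub's top is 73 mm above the bench.
- pen: Bystander: marker pen, 134 x 15 x 15 mm, black and blue, on the bench towards the robot. Origin at its underside.
- bolt: Bystander: hexagon bolt 75 mm long, on the bench towards the robot on the right. Origin at its underside.
- tape: Bystander: roll of cream masking tape, 100 mm diameter, 24 mm high, flat on the bench to the right. Origin at its underside.
Mind the look-alikes: they are no part of the job. What is meant by the ring is not blue, brown or green, and is the smaller of those in its own colour.

How it is judged (in metres and radians):
At the end, for the whole second after the job is handed in: The ring's centre is within 5 mm (level) of home, the strap presses on the ring with more than 10 N, the screw stands above 1.6 rad, and the lever is dropped in to within 2 mm (horizontal distance between ring and home below 0.005 m and contact force between strap and ring above 10 N and value of joint screw above 1.6 rad and value of joint lever_lift below 0.002 m); the robot touches nothing.
It fails at once if the pen, bolt or roll of tape is moved by more than 25 mm (distance of any of pen, bolt, tape from where it was at the start of the episode above 0.025 m).
It fails at once if the ring is lifted off the fixture's plate by more than 15 mm (z of ring in the frame of fixture above 0.027 m).
It also fails if it takes over 58 s, if anything falls off the work surface, if the arm or the gripper's body presses on something with over 40 N, if the wrist force passes 120 N, or if a joint passes its speed limit or range.

## Working session

There is one attempt and no reset: what is moved stays moved. The work goes in short steps, Python scripts to look and compute and a tool call to move; the robot and the scene stay as the last step left them, time stands still between calls to the robot, and variables do not carry over. Pictures are saved under pics/ and viewed, at most 10 in all, crops included, and the job is handed in when it is done.

Besides the shell and the picture viewer there is one more tool, called after "Request:" as name(argument=value, ...), one argument or row to a line, values as JSON. arm_command: Moves the arm, as the interface text tells. Its arguments: {"type":"object","properties":{"offset":{"type":"array"},"twist":{"type":"array"},"fingers":{"type":"array"},"force":{"type":"number"}},"required":["offset","twist","fingers"]}

```bash
mkdir -p pics; ls
cat > h.py <<'E'
import numpy as np, cv2
from plant import env
def grab(n,fn=None):
    f=env.grab_frame(n); np.savez(''+n+'.npz',**f)
    if fn: cv2.imwrite('pics/'+fn,f['pixels'][:,:,::-1])
    return f
def load(n): return dict(np.load(''+n+'.npz'))
def RT(f):
    return cv2.Rodrigues(np.array(f['rvec'],float))[0],np.array(f['tvec'],float).ravel()
def at_z(f,u,v,z):  # pixel ray at plane z
    R,t=RT(f); d=R.T@np.linalg.inv(f['mtx'])@[u,v,1]; c=-R.T@t
    return c+d*(z-c[2])/d[2]
def at_depth(f,u,v):
    R,t=RT(f); d=f['z_map'][int(v),int(u)]
    return R.T@(np.linalg.inv(f['mtx'])@[u,v,1]*d-t)
def proj(f,p):
    return cv2.projectPoints(np.array(p,float).reshape(-1,1,3),np.array(f['rvec'],float),np.array(f['tvec'],float),f['mtx'],None)[0].reshape(-1,2)
E
python3 - <<'E'
from h import *
a=grab('top','top0.png');b=grab('side','side0.png')
for f in(a,b):
    R,t=RT(f);print(-R.T@t, R[2])
s=env.get_state();print(s)
E
```

```text
pics
[ 308.52607607  -86.79968284 1240.21839646] [ 0.1828901   0.00820396 -0.98309913]
[ 220.53659098 -874.89273198  544.6143408 ] [ 0.31893285  0.82188414 -0.47200456]
{'t': 0.1, 'q': array([-1.46971633e+00,  1.04673712e-01,  9.65553974e-02,  1.56388107e+00,
       -8.09613087e-06,  1.35309471e+00]), 'qvel': array([-5.07217304e-04, -8.66645310e-05,  9.72752643e-04, -1.66579920e-04,
       -1.80525968e-04,  7.96179890e-04]), 'joint_efforts': array([ 6.31633156e-03, -5.58200347e+01,  5.04724038e+01,  1.28984009e-02,
       -2.25954909e-04,  3.12945770e-05]), 'ee_pos': array([ 188.02271902, -569.48331781,  238.58468774]), 'tool_rot': array([-3.14041625e+00, -2.51938171e-04,  3.18781471e-01]), 'contact_force': array([-0.45468651,  0.50496326, -0.0479714 ]), 'wrist_torque': array([ 0.01705003, -0.00612098, -0.00553439]), 'gripper_force': 0.0, 'width': 1.0000129067840442}
```

View pics/top0.png

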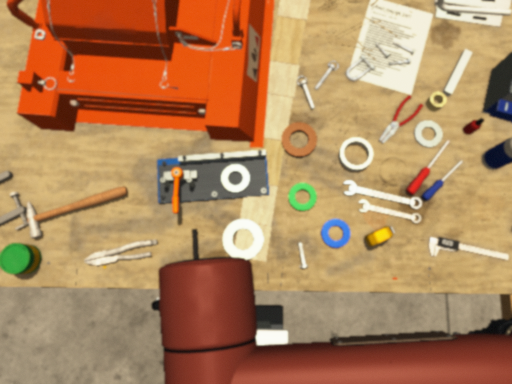

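View pics/side0.png

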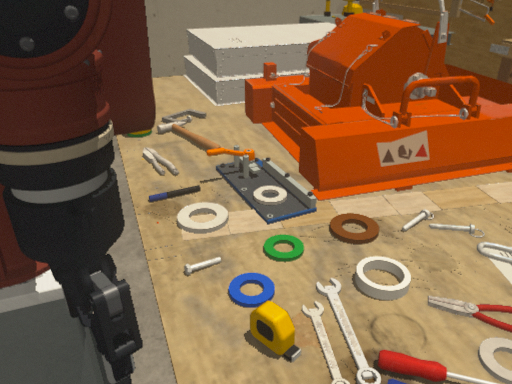

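The ring candidates in the top view are:
- white, on the fixture: (235,178)
- white, larger, on the bench: (243,239)
- white/cream tape: (356,154)
- white small: (428,133)
- brown: (299,139)
- green: (302,196)
- blue: (335,234)

The pale one on the fixture at (235,178) fits the description. I'll check it in a close crop.

Run:
```python
from h import *
a=load('top');b=load('side')
c=a['pixels'][138:228,145:285,::-1];cv2.imwrite('pics/c1.png',cv2.resize(c,None,fx=5.5,fy=5.5,interpolation=cv2.INTER_CUBIC))
c=b['pixels'][135:235,190:330,::-1];cv2.imwrite('pics/c2.png',cv2.resize(c,None,fx=5.5,fy=5.5,interpolation=cv2.INTER_CUBIC))
for u,v in[(235,165),(223,178),(162,190),(176,200),(177,175),(268,192),(265,155),(215,156)]:print(u,v,at_depth(a,u,v).round(1))
```

```text
235 165 [6.273e+02 1.000e-01 1.900e+01]
223 178 [586.3  34.9  20.2]
162 190 [548.8 218.2  11. ]
176 200 [505.2 157.3  91.4]
177 175 [581.8 162.7  70.5]
268 192 [ 547.9 -100.6    8.1]
265 155 [655.8 -90.   32.9]
215 156 [649.   59.1  38.7]
```

View pics/c1.png

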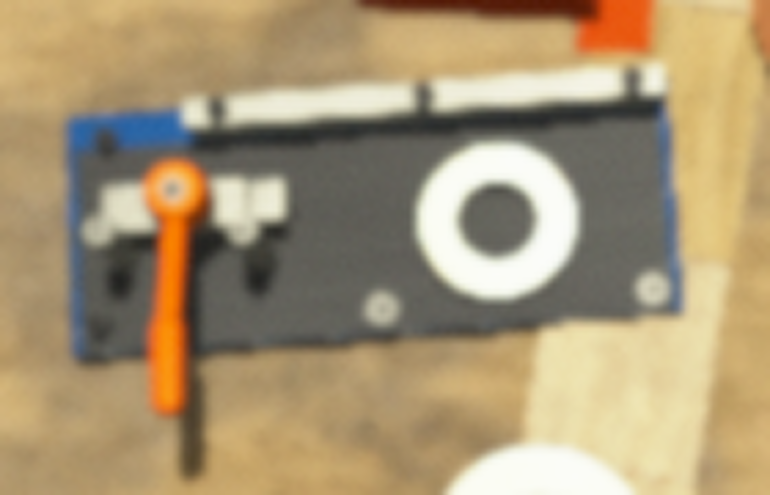

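View pics/c2.png

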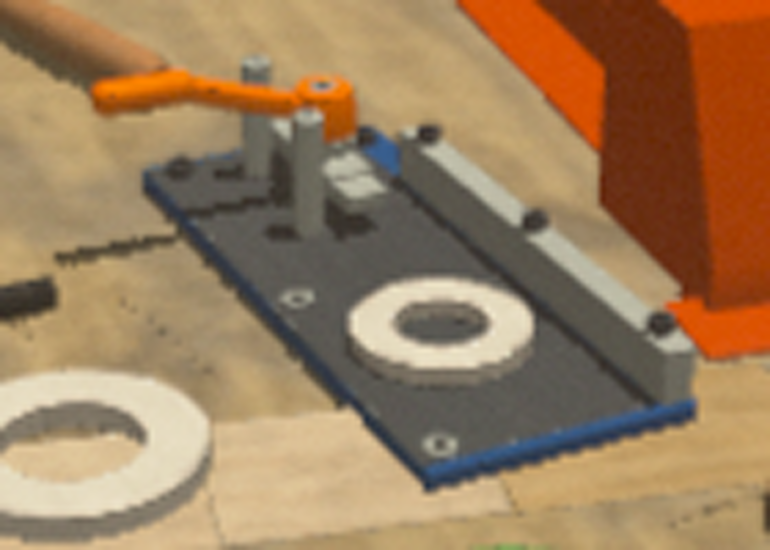

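The crops show the ring at c1 (497,220), the hub at (173,187), stop post at (242,232) and guard post at (97,232). I'll fit the fixture's pose from both cameras.

```bash
cat > fit.py <<'E'
from h import *
from scipy.optimize import least_squares
s=5.5
def px(p,o): return [(p[0]+.5)/s-.5+o[0],(p[1]+.5)/s-.5+o[1]]
F={'A':(-75,150,12),'B':(-75,-185,12),'C':(62,150,12),'D':(62,-185,12),'hub':(0,80,73),'stop':(-25,44,76),'guard':(-20,119,76)}
T={'A':(75,360),'B':(682,313),'C':(68,119),'hub':(173,187),'stop':(242,232),'guard':(97,232)}
S={'A':(146,175),'B':(430,471),'D':(694,404),'hub':(323,86),'stop':(308,117),'guard':(256,63)}
a=load('top');b=load('side')
def W(p,P): 
    c,sn=np.cos(p[2]),np.sin(p[2]); return np.array([p[0]+c*P[0]-sn*P[1],p[1]+sn*P[0]+c*P[1],P[2]])
def res(p,sets):
    r=[]
    for f,D,o in sets:
        for k in D:
            r+=list(proj(f,W(p,F[k]))[0]-px(D[k],o))
    return np.array(r)
TS=(a,T,(145,138));SS=(b,S,(190,135))
if __name__=='__main__':
    for sets in([TS],[SS],[TS,SS]):
        r=least_squares(res,[590,90,0],args=(sets,));print(r.x.round(4));print(r.fun.reshape(-1,2).round(1).tolist())
    p=r.x
    print('ring top',at_z(a,*px((497.5,220),(145,138)),22),'side',at_z(b,*px((441,323),(190,135)),22))
    for n,f,q,o in(('top',a,(168,380),(145,138)),('side',b,(140,92),(190,135))):
        g=at_z(f,*px(q,o),91); st=W(p,(0,80,85)); d=g-st
        l=np.array([[np.cos(p[2]),np.sin(p[2])],[-np.sin(p[2]),np.cos(p[2])]])@d[:2]
        print(n,'grip',g,'r',np.hypot(*l),'q',np.arctan2(l[1],-l[0])+.62)
    for k in F: print(k,W(p,F[k]).round(1))
    R,_=RT(a)
    for n,f in(('top',a),('side',b)):
      L=np.array([W(p,(-np.cos(q-.62)*97,80+np.sin(q-.62)*97,93)) for q in(.3,.5,.7,.9)]);print(n,proj(f,L).round(1).tolist())
E
python3 fit.py
```

```text
[5.969261e+02 8.589650e+01 9.120000e-02]
[[-0.5, 0.0], [0.9, 0.2], [-0.6, -0.4], [-0.1, 0.5], [0.1, -0.4], [0.2, -0.1]]
[5.96621e+02 8.19434e+01 8.23000e-02]
[[-1.0, -1.3], [-0.9, 1.1], [1.7, 0.1], [0.1, -0.2], [-0.1, -0.5], [0.1, -0.7]]
[5.970387e+02 8.484910e+01 8.680000e-02]
[[-0.3, -0.2], [1.2, 0.4], [-0.2, -0.6], [0.3, 0.4], [0.4, -0.4], [0.5, -0.3], [-1.3, -1.6], [-0.8, 0.5], [1.5, -0.7], [-0.3, -0.6], [-0.4, -0.9], [-0.2, -1.1]]
ring top [587.66763885  -1.27783801  22.        ] side [586.83526968  -4.74614386  22.        ]
top grip [486.27984673 158.84294632  91.        ] r 103.98045849667352 q 0.6519026638297227
side grip [490.04941118 145.16038714  91.        ] r 101.91532978279672 q 0.5153978297151907
A [509.3 227.8  12. ]
B [ 538.4 -106.    12. ]
C [645.8 239.7  12. ]
D [674.8 -94.1  12. ]
hub [590.1 164.5  73. ]
stop [568.3 126.5  76. ]
guard [566.8 201.7  76. ]
top [[187.0, 201.5], [180.2, 203.5], [173.3, 204.1], [166.4, 203.4]]
side [[221.0, 152.7], [216.9, 150.4], [214.2, 147.9], [212.9, 145.2]]
```

```bash
cat > mv.py <<'E'
from h import *
from scipy.spatial.transform import Rotation as Ro
P=(597.0,84.9,.0868)
def W(x,y,p=P):
    c,s=np.cos(p[2]),np.sin(p[2]); return p[0]+c*x-s*y,p[1]+s*x+c*y
def Fx(X,Y,p=P):
    c,s=np.cos(p[2]),np.sin(p[2]); return np.array([c*(X-p[0])+s*(Y-p[1]),-s*(X-p[0])+c*(Y-p[1])])
def go(x,y,z,yaw,frm=None,say=True):
    s=env.get_state(); 
    p,rot=(s['ee_pos'],s['tool_rot']) if frm is None else frm
    R=Ro.from_euler('xyz',rot); T=Ro.from_euler('xyz',[np.pi,0,yaw])
    o=R.inv().apply(np.array([x,y,z])-p)/250; t=(R.inv()*T).as_rotvec()/(np.pi/2)
    if say: print(np.round([x,y,z,yaw],3),'off',o.round(4).tolist(),'tw',t.round(4).tolist())
    return o,t
E
python3 - <<'E'
from mv import *
a=load('top')
for u,v in[(150,122),(200,130),(235,137),(258,142),(180,118),(256,130)]:print(u,v,at_depth(a,u,v).round(0),Fx(*at_depth(a,u,v)[:2]).round(0))
x,y=W(-17,-150);print(x,y)
go(400,-330,200,1.0)
go(x,y,110,1.658)
go(x,y,110,1.658,(np.array([400,-330,200]),[np.pi,0,1.0]))
E
```

```text
150 122 [759. 265.  22.] [177. 165.]
200 130 [736. 110.  19.] [141.  13.]
235 137 [700.  -1.  66.] [ 95. -94.]
258 142 [699. -68.  25.] [  88. -161.]
180 118 [775. 174.  18.] [185.  73.]
256 130 [737. -61.  26.] [ 126. -158.]
593.0676576987893 -66.00903446787441
[ 400. -330.  200.    1.] off [1.1054, -0.6437, 0.1554] tw [-0.0007, -0.0004, -0.4337]
[593.068 -66.009 110.      1.658] off [2.1696, -1.404, 0.5165] tw [-0.0005, -0.0006, -0.8526]
[593.068 -66.009 110.      1.658] off [1.3058, 0.0793, 0.36] tw [0.0, 0.0, -0.4189]
```

Request:
arm_command(
  offset=[
    [0.25,-0.15,0.03],
    [0.5,-0.3,0.06],
    [0.75,-0.45,0.09],
    [0.95,-0.6,0.12],
    [0.95,-0.6,0.12],
  ],
  twist=[
    [0,0,-0.11],
    [0,0,-0.22],
    [0,0,-0.33],
    [0,0,-0.43],
    [0,0,-0.43],
  ],
  fingers=[0.5,0.5,0.5,0.5,0.5],
)

```text
t: 0.72
ee_pos: [367.8, -350.3, 208.7]
tool_rot: [-3.141, -0.001, 0.999]
contact_force: [-0.4, -0.3, -0.6]
width: 0.5
gripper_force: 0.0
```

Run:
```python
from mv import *
s=env.get_state();print(s['t'],s['ee_pos'],s['tool_rot'],s['width'])
go(*W(-17,-150),110,1.658)
```

```text
0.725 [ 367.82599203 -350.25495858  208.73424729] [-3.14099221e+00 -5.75654637e-04  9.98650871e-01] 0.4999839268738892
[593.068 -66.009 110.      1.658] off [1.4435, 0.1421, 0.3957] tw [-0.0002, -0.0005, -0.4198]
```

Request:
arm_command(
  offset=[
    [0.25,0.02,0.05],
    [0.5,0.05,0.1],
    [0.75,0.07,0.15],
    [1.0,0.1,0.2],
    [1.0,0.1,0.2],
  ],
  twist=[
    [0,0,-0.11],
    [0,0,-0.22],
    [0,0,-0.32],
    [0,0,-0.42],
    [0,0,-0.42],
  ],
  fingers=[0.5,0.5,0.5,0.5,0.5],
)

```text
t: 1.35
ee_pos: [524.7, -153.4, 157.8]
tool_rot: [-3.14, -0.002, 1.66]
contact_force: [-0.5, -0.3, 0.7]
width: 0.499
gripper_force: 0.0
```

Run:
```python
from mv import *
go(*W(-17,-150),60,1.658)
```

```text
[593.068 -66.009  60.      1.658] off [0.3228, 0.3043, 0.3911] tw [-0.001, -0.0011, 0.0016]
```

Request:
arm_command(
  offset=[
    [0.16,0.15,0.1],
    [0.323,0.304,0.2],
    [0.323,0.304,0.39],
    [0.323,0.304,0.39],
  ],
  twist=[
    [0,0,0],
    [0,0,0.002],
    [0,0,0.002],
    [0,0,0.002],
  ],
  fingers=[0.5,0.5,0.5,0.5],
)

```text
t: 1.85
ee_pos: [589.7, -69.4, 57.9]
tool_rot: [-3.134, -0.003, 1.65]
contact_force: [-1.0, 0.7, 1.0]
width: 0.499
gripper_force: 0.0
```

Run:
```python
from mv import *
go(*W(-17,-150),19,1.658)
f=grab('side');c=f['pixels'][60:235,150:370,::-1];cv2.imwrite('pics/s1.png',cv2.resize(c,None,fx=3.4,fy=3.4,interpolation=cv2.INTER_CUBIC))
```

```text
[593.068 -66.009  19.      1.658] off [0.0122, 0.0156, 0.1555] tw [-0.0045, -0.0018, -0.005]
```

View pics/s1.png

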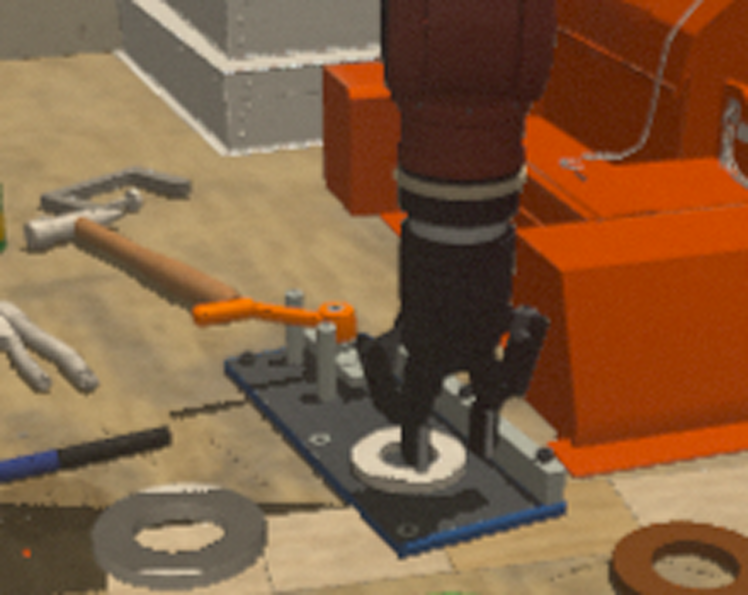

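The side view shows the open fingers hovering behind the ring, with the ring at crop (408,460). The right finger at (485,430) is on the ring's side of the fence. Next I lower it.

Request:
arm_command(
  offset=[
    [0.01,0.013,0.08],
    [0.012,0.016,0.14],
    [0.012,0.016,0.155],
    [0.012,0.016,0.155],
  ],
  twist=[
    [-0.004,-0.002,-0.005],
    [-0.004,-0.002,-0.005],
    [-0.004,-0.002,-0.005],
    [-0.004,-0.002,-0.005],
  ],
  fingers=[0.5,0.5,0.5,0.5],
)

```text
t: 2.4
ee_pos: [596.7, -67.3, 23.7]
tool_rot: [3.135, 0.003, 1.658]
contact_force: [0.5, 0.6, -0.9]
width: 0.505
gripper_force: 0.0
```

Run:
```python
from mv import *
s=env.get_state();p=s['ee_pos'];print(p,s['tool_rot'],Fx(*p[:2]),s['contact_force'])
go(*W(-12,-110),19,1.658)
go(*W(-1,-75),19,1.658)
```

```text
[596.72862159 -67.33824096  23.71090124] [3.13499034 0.0034149  1.65799224] [ -13.46804905 -151.64157514] [ 0.50257914  0.58535466 -0.8902242 ]
[594.581 -25.726  19.      1.658] off [0.1666, 0.0058, 0.0183] tw [0.0042, 0.0022, 0.0]
[602.506  10.096  19.      1.658] off [0.3066, 0.0499, 0.0181] tw [0.0042, 0.0022, 0.0]
```

Request:
arm_command(
  offset=[
    [0.03,0,0],
    [0.06,0,0],
    [0.09,0,0],
    [0.12,0,0],
    [0.14,0,0],
    [0.16,0,0],
    [0.16,0,0],
  ],
  twist=[
    [0,0,0],
    [0,0,0],
    [0,0,0],
    [0,0,0],
    [0,0,0],
    [0,0,0],
    [0,0,0],
  ],
  fingers=[0.5,0.5,0.5,0.5,0.5,0.5,0.5],
)

```text
t: 3.28
ee_pos: [593.0, -26.6, 22.9]
tool_rot: [3.135, 0.003, 1.659]
contact_force: [0.2, -0.4, 0.9]
width: 0.502
gripper_force: 0.0
```

Run:
```python
from mv import *
s=env.get_state();p=s['ee_pos'];print(p,s['tool_rot'],Fx(*p[:2]),s['contact_force'])
f=grab('side');c=f['pixels'][100:240,190:340,::-1];cv2.imwrite('pics/s2.png',cv2.resize(c,None,fx=4,fy=4,interpolation=cv2.INTER_CUBIC))
go(*W(-1,-75),18,1.658)
```

```text
[593.02567484 -26.55568068  22.8663474 ] [3.13535847e+00 2.85592118e-03 1.65908525e+00] [ -13.62157231 -110.6915389 ] [ 0.21818178 -0.43183344  0.86505114]
[602.506  10.096  18.      1.658] off [0.1434, 0.0508, 0.0189] tw [0.0039, 0.0018, 0.0006]
```

View pics/s2.png

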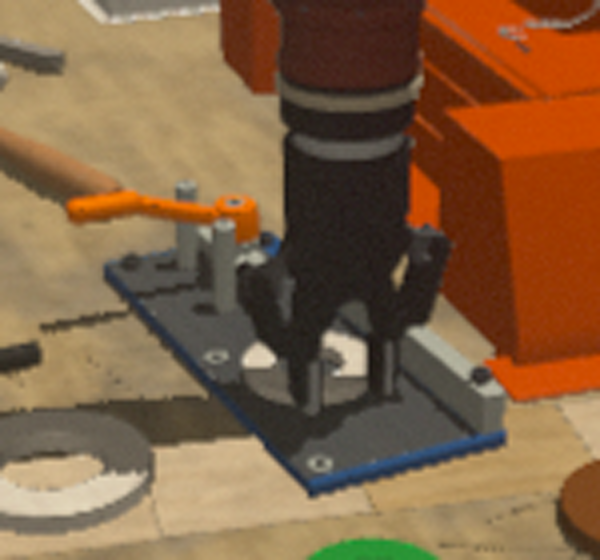

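The fingers stand behind the ring with their tips near the plate, at crop (310,405) and (385,390). The cradle is in place, so I push on, steering towards the fence.

Request:
arm_command(
  offset=[
    [0.03,0.0,0.012],
    [0.06,0.01,0.012],
    [0.09,0.02,0.012],
    [0.12,0.03,0.012],
    [0.145,0.04,0.012],
    [0.165,0.048,0.012],
    [0.18,0.048,0.012],
    [0.18,0.048,0.012],
  ],
  twist=[
    [0,0,0],
    [0,0,0],
    [0,0,0],
    [0,0,0],
    [0,0,0],
    [0,0,0],
    [0,0,0],
    [0,0,0],
  ],
  fingers=[0.5,0.5,0.5,0.5,0.5,0.5,0.5,0.5],
)

```text
t: 4.32
ee_pos: [601.1, 19.2, 19.8]
tool_rot: [3.135, 0.003, 1.659]
contact_force: [0.6, -0.3, 0.3]
width: 0.498
gripper_force: 0.0
```

Run:
```python
from mv import *
s=env.get_state();p=s['ee_pos'];print(p,s['tool_rot'],Fx(*p[:2]),s['contact_force'])
go(*W(-1,-49),19,1.658)
```

```text
[601.10043839  19.23913954  19.81617683] [3.13525322e+00 2.83102907e-03 1.65904053e+00] [ -1.60720742 -65.76913467] [ 0.58199187 -0.30883227  0.26592074]
[600.252  35.998  19.      1.658] off [0.0671, 0.0025, 0.0031] tw [0.004, 0.0018, 0.0007]
```

Request:
arm_command(
  offset=[
    [0.02,0.0,0],
    [0.04,0.0,0],
    [0.055,0.0,0],
    [0.06,0.0,0],
    [0.065,0,0],
    [0.07,0,0],
    [0.07,0,0],
  ],
  twist=[
    [0,0,0],
    [0,0,0],
    [0,0,0],
    [0,0,0],
    [0,0,0],
    [0,0,0],
    [0,0,0],
  ],
  fingers=[0.5,0.5,0.5,0.5,0.5,0.5,0.5],
)

```text
t: 5.2
ee_pos: [599.6, 36.3, 19.8]
tool_rot: [3.135, 0.003, 1.659]
contact_force: [0.1, -1.2, 0.1]
width: 0.503
gripper_force: 0.4
```

Run:
```python
from mv import *
s=env.get_state();p=s['ee_pos'];print(p,s['tool_rot'],Fx(*p[:2]),s['contact_force'],s['wrist_torque'])
f=grab('side');c=f['pixels'][110:220,190:320,::-1];cv2.imwrite('pics/s3.png',cv2.resize(c,None,fx=5,fy=5,interpolation=cv2.INTER_CUBIC))
```

```text
[599.62595214  36.33847806  19.82603654] [3.13521977 0.00313952 1.65873259] [ -1.59378305 -48.60634622] [ 0.14080951 -1.23828006  0.12899701] [-0.18228631 -0.06273246 -0.02785208]
```

View pics/s3.png

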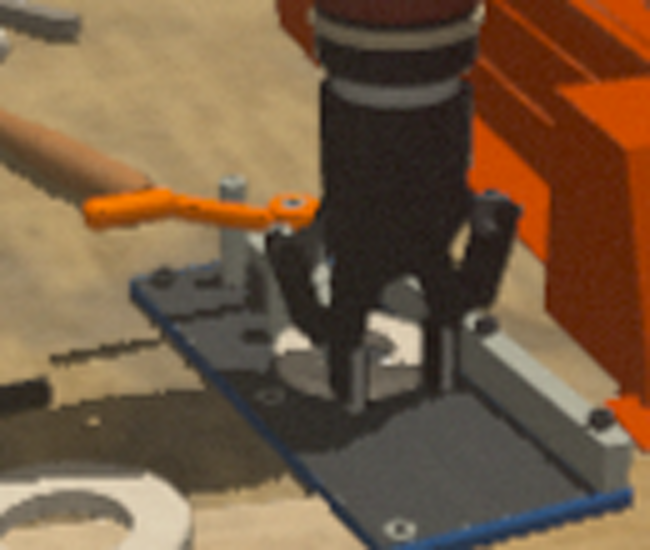

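The ring is in the cradle at crop (350,360), next to the stop post, and the force shows only sliding friction. I push gently until it seats.

Request:
arm_command(
  offset=[
    [0.005,0.0,0],
    [0.01,0.003,0],
    [0.014,0.006,0],
    [0.018,0.009,0],
    [0.018,0.009,0],
    [0.018,0.009,0],
  ],
  twist=[
    [0,0,0],
    [0,0,0],
    [0,0,0],
    [0,0,0],
    [0,0,0],
    [0,0,0],
  ],
  fingers=[0.5,0.5,0.5,0.5,0.5,0.5],
)

```text
t: 6.0
ee_pos: [601.5, 40.9, 19.8]
tool_rot: [3.135, 0.003, 1.659]
contact_force: [-0.2, -2.4, 0.5]
width: 0.502
gripper_force: 1.0
```

Run:
```python
from mv import *
s=env.get_state();p=s['ee_pos'];print(p,Fx(*p[:2]),s['contact_force'],s['wrist_torque'])
```

```text
[601.45685445  40.88453835  19.76708901] [  0.62432908 -44.23612357] [-0.22680445 -2.40492211  0.48806799] [-0.45094599  0.13252915  0.0696992 ]
```

Request:
arm_command(
  offset=[
    [0.005,0.0,0],
    [0.01,0.0,0],
    [0.014,0.002,0],
    [0.018,0.004,0],
    [0.018,0.004,0],
  ],
  twist=[
    [0,0,0],
    [0,0,0],
    [0,0,0],
    [0,0,0],
    [0,0,0],
  ],
  fingers=[0.5,0.5,0.5,0.5,0.5],
)

```text
t: 6.62
ee_pos: [603.0, 43.6, 20.2]
tool_rot: [3.134, 0.007, 1.657]
contact_force: [1.8, -10.6, -0.8]
width: 0.501
gripper_force: 5.0
```

Run:
```python
from mv import *
s=env.get_state();p=s['ee_pos'];print(p,Fx(*p[:2]),s['contact_force'],s['wrist_torque'])
```

```text
[603.0359401   43.62199342  20.18683535] [  2.4347827  -41.64586694] [  1.83741806 -10.6267887   -0.8057853 ] [-2.40955524 -0.56432869  0.06672277]
```

Request:
arm_command(
  offset=[
    [0.004,0.004,0],
    [0.008,0.008,0],
    [0.008,0.008,0],
    [0.008,0.008,0],
  ],
  twist=[
    [0,0,0],
    [0,0,0],
    [0,0,0],
    [0,0,0],
  ],
  fingers=[0.5,0.5,0.5,0.5],
)

```text
t: 7.12
ee_pos: [604.0, 44.4, 19.9]
tool_rot: [3.136, 0.009, 1.657]
contact_force: [-1.5, -18.1, 0.6]
width: 0.5
gripper_force: 8.4
```

Run:
```python
from mv import *
s=env.get_state();p=s['ee_pos'];print(p,Fx(*p[:2]),s['contact_force'],s['wrist_torque'])
c,n=np.cos(.0868),np.sin(.0868);F=s['contact_force'];print(c*F[0]+n*F[1],-n*F[0]+c*F[1])
```

```text
[603.96483978  44.41232915  19.91055559] [  3.42870034 -40.93903391] [ -1.45238154 -18.0596741    0.63741983] [-3.85860665  0.32412423  0.26169083]
-3.012525711628309 -17.865775374703
```

It's stiff on both sides (-3 and -18 N), so the ring is seated. I back off, rise and look from the top.

Request:
arm_command(
  offset=[
    [-0.05,-0.01,0],
    [-0.15,-0.02,0],
    [-0.24,-0.02,-0.1],
    [-0.3,-0.02,-0.35],
    [-0.4,-0.1,-0.6],
    [-0.6,-0.4,-0.7],
    [-0.6,-0.4,-0.7],
  ],
  twist=[
    [0,0,0],
    [0,0,0],
    [0,0,0],
    [0,0,0],
    [0,0,0],
    [0,0,0],
    [0,0,0],
  ],
  fingers=[0.5,0.5,0.5,0.5,0.5,0.5,0.5],
)

```text
t: 8.0
ee_pos: [515.5, -111.1, 196.3]
tool_rot: [3.133, 0.004, 1.658]
contact_force: [-0.2, -0.4, -0.1]
width: 0.501
gripper_force: 0.0
```

Run:
```python
from mv import *
f=grab('top');c=f['pixels'][138:228,145:285,::-1];cv2.imwrite('pics/t2.png',cv2.resize(c,None,fx=5.5,fy=5.5,interpolation=cv2.INTER_CUBIC))
s=env.get_state();print(s['ee_pos'],s['tool_rot'])
```

```text
[ 513.87544881 -112.86010004  197.55893857] [3.13352561 0.00476427 1.65728219]
```

View pics/t2.png

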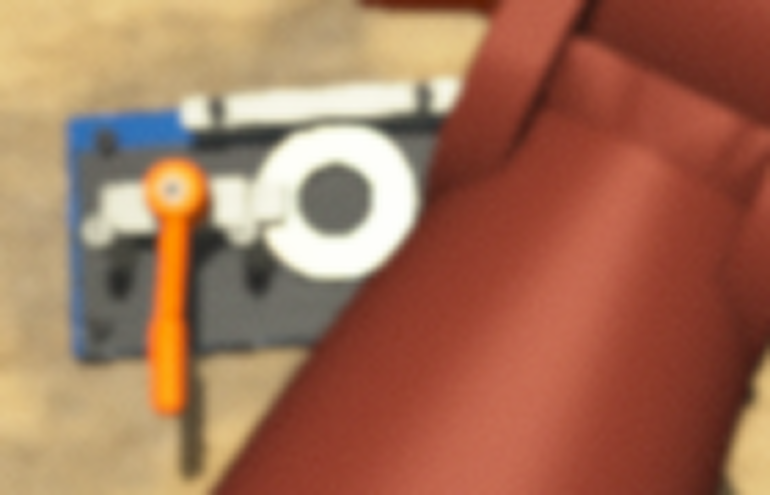

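The ring sits at (338,201), against the fence and stop post with the strap nose over its rim. The handle runs from (170,320) to (168,412).

Run:
```python
from mv import *
a=load('top')
px=lambda x,y:((x+.5)/5.5-.5+145,(y+.5)/5.5-.5+138)
r=at_z(a,*px(338,201),22);print('ring',r,Fx(*r[:2]),Fx(*r[:2],(596.93,85.9,.0912)))
hub=at_z(a,*px(174,187),76);print('hub',hub)
for z in(92,):
  for q in((168,366),(168,405),(170,330)):
    g=at_z(a,*px(*q),z);l=Fx(*g[:2])-[0,80];print(g,np.hypot(*l),np.arctan2(l[1],-l[0])+.62)
    l=Fx(*g[:2],(596.93,85.9,.0912))-[0,80];print('  top-fit',np.hypot(*l),np.arctan2(l[1],-l[0])+.62)
```

```text
ring [597.03962363  86.0064211   22.        ] [0.13539126 1.09882068] [0.11886021 0.09599501]
hub [590.5263291  164.29854847  76.        ]
[493.30849165 159.00884166  92.        ] 96.91756739967077 0.6490903186043391
  top-fit 96.55862341998026 0.6432232115310715
[473.33814183 157.95339612  92.        ] 116.91558856457323 0.6499298511602482
  top-fit 116.55493667955217 0.6458268541033412
[511.86966571 158.97030735  92.        ] 78.3973602419985 0.6349435141165263
  top-fit 78.0537477566277 0.6265774658859871
```

```bash
cat >> mv.py <<'E'
def lev(q,z=74,r=97,p=P,frm=None,dx=0,dy=0):
    x,y=W(-np.cos(q-.62)*r,80+np.sin(q-.62)*r,p); return go(x+dx,y+dy,z,p[2]+np.pi-(q-.62),frm)
E
python3 - <<'E'
from mv import *
lev(.645,140)
E
```

```text
[493.25  158.608 140.      3.203] off [1.09, 0.0098, 0.2251] tw [0.0017, 0.0064, -0.9843]
```

Request:
arm_command(
  offset=[
    [0.15,0,0],
    [0.3,0,0],
    [0.45,0,0],
    [0.6,0,0],
    [0.7,0,0],
    [0.8,0,0.05],
    [0.9,0,0.1],
    [1.0,0.01,0.15],
    [1.0,0.01,0.2],
    [1.0,0.01,0.2],
  ],
  twist=[
    [0,0,-0.11],
    [0,0,-0.22],
    [0,0,-0.33],
    [0,0,-0.44],
    [0,0,-0.55],
    [0,0,-0.66],
    [0,0,-0.77],
    [0,0,-0.88],
    [0,0,-0.984],
    [0.002,0.006,-0.984],
  ],
  fingers=[0.5,0.5,0.5,0.5,0.5,0.5,0.5,0.5,0.5,0.5],
)

```text
t: 9.3
ee_pos: [496.3, 139.6, 142.9]
tool_rot: [3.14, -0.004, -3.079]
contact_force: [0.2, 0.8, 0.5]
width: 0.504
gripper_force: 0.0
```

Run:
```python
from mv import *
print(env.get_state()['ee_pos'])
lev(.645,75)
```

```text
[496.26155784 139.6482696  142.92212919]
[493.25  158.608  75.      3.203] off [0.0063, 0.0759, 0.2719] tw [0.0012, -0.0024, 0.0005]
```

Request:
arm_command(
  offset=[
    [0.006,0.05,0.0],
    [0.006,0.076,0.05],
    [0.006,0.076,0.15],
    [0.006,0.076,0.24],
    [0.006,0.076,0.27],
    [0.006,0.076,0.27],
  ],
  twist=[
    [0,0,0],
    [0,0,0],
    [0,0,0],
    [0,0,0],
    [0,0,0],
    [0,0,0],
  ],
  fingers=[0.5,0.5,0.5,0.5,0.5,0.5],
)

```text
t: 10.05
ee_pos: [494.0, 158.1, 76.1]
tool_rot: [3.141, -0.002, -3.079]
contact_force: [0.2, -0.1, -0.5]
width: 0.497
gripper_force: 0.0
```

Run:
```python
from mv import *
s=env.get_state();print(s['ee_pos'],s['contact_force'])
f=grab('side');c=f['pixels'][100:210,150:300,::-1];cv2.imwrite('pics/s4.png',cv2.resize(c,None,fx=5,fy=5,interpolation=cv2.INTER_CUBIC))
lev(.645,75)
```

```text
[494.03949398 158.13177005  76.10798506] [ 0.18836033 -0.12787948 -0.47921243]
[493.25  158.608  75.      3.203] off [0.0051, 0.0023, 0.0074] tw [0.0006, -0.0008, 0.0004]
```

View pics/s4.png

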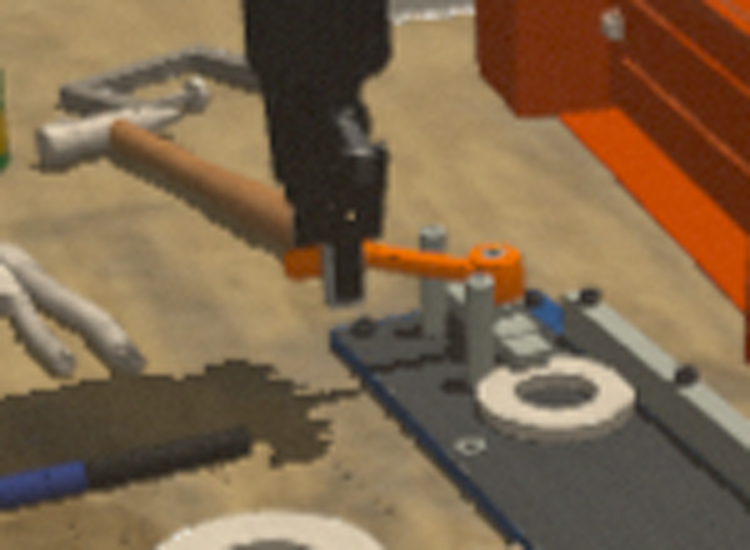

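The near finger stands beside the handle at crop (345,270), with the handle between the pads, and the ring is home under the nose. I close on it.

Request:
arm_command(
  offset=[
    [0.003,0.002,0.005],
    [0.003,0.002,0.005],
    [0.003,0.002,0.005],
    [0.003,0.002,0.005],
    [0.003,0.002,0.005],
  ],
  twist=[
    [0,0,0],
    [0,0,0],
    [0,0,0],
    [0,0,0],
    [0,0,0],
  ],
  fingers=[0.1,0.1,0.1,0.1,0.1],
  force=60,
)

```text
t: 10.72
ee_pos: [493.7, 159.0, 75.5]
tool_rot: [3.14, -0.001, -3.078]
contact_force: [-1.8, 6.2, 3.1]
width: 0.175
gripper_force: 58.7
```

Run:
```python
from mv import *
s=env.get_state();p=s['ee_pos'];print(p,s['tool_rot'],s['contact_force'],s['wrist_torque'],s['width'],s['gripper_force'])
l=Fx(*p[:2])-[0,80];print('r,q',np.hypot(*l),np.arctan2(l[1],-l[0])+.62)
for q in(.75,.9,1.05,1.2,1.35):lev(q,75)
```

```text
[493.74912358 158.98517948  75.52357147] [ 3.13977367e+00 -1.02062593e-03 -3.07808049e+00] [-1.81552313  6.20683177  3.08185781] [1.20228086 0.05298653 0.47164298] 0.17548740218032757 58.66864800453186
r,q 96.47904624124061 0.6485820485862555
[493.155 168.788  75.      3.098] off [-0.0001, 0.0393, 0.0022] tw [0.0011, -0.0007, 0.0679]
[494.869 183.223  75.      2.948] off [-0.0106, 0.0965, 0.0023] tw [0.0011, -0.0008, 0.1634]
[498.721 197.24   75.      2.798] off [-0.0296, 0.1514, 0.0023] tw [0.001, -0.0009, 0.2589]
[504.625 210.523  75.      2.648] off [-0.0565, 0.203, 0.0024] tw [0.0009, -0.001, 0.3544]
[512.447 222.775  75.      2.498] off [-0.0908, 0.2499, 0.0025] tw [0.0009, -0.001, 0.4499]
```

Request:
arm_command(
  offset=[
    [0.0,0.039,0.001],
    [-0.007,0.0775,0.002],
    [-0.0165,0.115,0.003],
    [-0.0296,0.151,0.004],
    [-0.047,0.186,0.005],
    [-0.067,0.219,0.005],
    [-0.0908,0.25,0.005],
    [-0.0908,0.25,0.005],
    [-0.0908,0.25,0.005],
  ],
  twist=[
    [0,0,0.068],
    [0,0,0.132],
    [0,0,0.195],
    [0,0,0.259],
    [0,0,0.323],
    [0,0,0.386],
    [0,0,0.45],
    [0,0,0.45],
    [0,0,0.45],
  ],
  fingers=[0.1,0.1,0.1,0.1,0.1,0.1,0.1,0.1,0.1],
)

```text
t: 11.85
ee_pos: [511.3, 224.3, 74.5]
tool_rot: [3.14, -0.005, 2.5]
contact_force: [-8.7, 11.6, 9.1]
width: 0.173
gripper_force: 60.4
```

```bash
cat > st.py <<'E'
from mv import *
s=env.get_state();p=s['ee_pos'];print(s['t'],p.round(1),s['tool_rot'].round(3),'F',s['contact_force'].round(1),'T',s['wrist_torque'].round(2),s['width'].round(3),s['gripper_force'].round(0))
l=Fx(*p[:2])-[0,80];q=np.arctan2(l[1],-l[0])+.62;print('r,q',np.hypot(*l).round(1),q.round(3),'yaw q',(P[2]+np.pi-s['tool_rot'][2]+.62+np.pi)%(2*np.pi)-np.pi)
u=np.array([np.cos(q-.62+np.pi/2-np.pi),0]) 
th=np.pi-(q-.62)+P[2]; t=np.array([np.sin(th),-np.cos(th)]); rr=-np.array([np.cos(th),np.sin(th)])
F=s['contact_force'];print('F tight-dir',(F[:2]@t).round(1),'F inward',(F[:2]@rr).round(1),'Fz',F[2].round(1))
E
python3 st.py
```

```text
Traceback (most recent call last):
  File "st.py", line 2, in <module>
    s=env.get_state();p=s['ee_pos'];print(s['t'],p.round(1),s['tool_rot'].round(3),'F',s['contact_force'].round(1),'T',s['wrist_torque'].round(2),s['width'].round(3),s['gripper_force'].round(0))
                                                                                                                                                  ^^^^^^^^^^^^^^^^
AttributeError: 'float' object has no attribute 'round'
```

Request:
arm_command(
  offset=[
    [0.006,0,-0.01],
    [0.006,0,-0.02],
    [0.006,0,-0.03],
    [0.006,0,-0.038],
    [0.006,0,-0.038],
  ],
  twist=[
    [0,0,0],
    [0,0,0],
    [0,0,0],
    [0,0,0],
    [0,0,0],
  ],
  fingers=[0.1,0.1,0.1,0.1,0.1],
)

```text
t: 12.48
ee_pos: [511.6, 223.6, 83.0]
tool_rot: [3.141, -0.002, 2.498]
contact_force: [5.0, 5.3, -6.2]
width: 0.182
gripper_force: 59.4
```

```bash
sed -i "s/s\['width'\].round(3),s\['gripper_force'\].round(0)/round(s['width'],3),round(s['gripper_force'])/" st.py; python3 st.py
```

```text
12.475 [511.6 223.6  83. ] [ 3.141e+00 -2.000e-03  2.498e+00] F [ 5.   5.3 -6.2] T [ 1.27 -0.87  0.75] 0.182 59
r,q 98.1 1.352 yaw q 1.3502246929750399
F tight-dir 7.2 F inward 0.8 Fz -6.2
```

Run:
```python
from mv import *
for q in(1.25,1.1,.95,.8,.65,.5,.35,.2,.15):lev(q,83,r=98)
```

```text
[506.171 215.253  83.      2.598] off [-0.0024, -0.0397, 0.0001] tw [0.0006, -0.001, -0.0638]
[499.543 202.147  83.      2.748] off [-0.0127, -0.0976, 0.0] tw [0.0007, -0.0009, -0.1593]
[494.949 188.198  83.      2.898] off [-0.0314, -0.1532, -0.0] tw [0.0008, -0.0009, -0.2548]
[492.49  173.719  83.      3.048] off [-0.0583, -0.2055, -0.0001] tw [0.0008, -0.0008, -0.3503]
[492.223 159.035  83.      3.198] off [-0.0927, -0.2531, -0.0002] tw [0.0009, -0.0008, -0.4458]
[494.153 144.477  83.      3.348] off [-0.1338, -0.2951, -0.0003] tw [0.001, -0.0007, -0.5413]
[498.237 130.37   83.      3.498] off [-0.1807, -0.3304, -0.0004] tw [0.001, -0.0007, -0.6368]
[504.383 117.031  83.      3.648] off [-0.2324, -0.3583, -0.0005] tw [0.0011, -0.0006, -0.7323]
[506.868 112.809  83.      3.698] off [-0.2505, -0.3659, -0.0006] tw [0.0011, -0.0006, -0.7641]
```

Request:
arm_command(
  offset=[
    [-0.0024,-0.04,0],
    [-0.0127,-0.0976,0],
    [-0.0314,-0.153,0],
    [-0.0583,-0.2055,0],
    [-0.0927,-0.253,0],
    [-0.1338,-0.295,0],
    [-0.1807,-0.33,0],
    [-0.2324,-0.358,0],
    [-0.243,-0.363,0],
    [-0.243,-0.363,0],
  ],
  twist=[
    [0,0,-0.064],
    [0,0,-0.159],
    [0,0,-0.255],
    [0,0,-0.35],
    [0,0,-0.446],
    [0,0,-0.541],
    [0,0,-0.637],
    [0,0,-0.732],
    [0,0,-0.751],
    [0,0,-0.751],
  ],
  fingers=[0.1,0.1,0.1,0.1,0.1,0.1,0.1,0.1,0.1,0.1],
)

```text
t: 13.72
ee_pos: [508.1, 115.5, 83.7]
tool_rot: [3.14, 0.006, -2.605]
contact_force: [15.9, 13.5, -8.9]
width: 0.175
gripper_force: 58.5
```

```bash
python3 st.py
```

```text
13.725 [508.1 115.5  83.7] [ 3.14   0.006 -2.605] F [15.9 13.5 -8.9] T [ 2.73 -3.09  0.36] 0.175 58
r,q 95.5 0.167 yaw q 0.1702037266993699
F tight-dir 3.4 F inward 20.6 Fz -8.9
```

Request:
arm_command(
  offset=[
    [-0.005,0,0],
    [-0.01,0,0.01],
    [-0.01,0,0.02],
    [-0.01,0,0.03],
    [-0.01,0,0.036],
    [-0.01,0,0.036],
  ],
  twist=[
    [0,0,0],
    [0,0,0],
    [0,0,0],
    [0,0,0],
    [0,0,0],
    [0,0,0],
  ],
  fingers=[0.1,0.1,0.1,0.1,0.1,0.1],
)

```text
t: 14.48
ee_pos: [508.2, 115.6, 74.8]
tool_rot: [3.141, 0.001, -2.606]
contact_force: [2.9, 4.8, 0.3]
width: 0.173
gripper_force: 60.2
```

```bash
sed -i 's/^P=.*/P=(598.4,88.4,.0868)/' mv.py; python3 st.py;  python3 - <<'E'
from mv import *
for q in(.2,.3,.4,.5,.65,.8,.95,1.1,1.25,1.32):lev(q,74,r=97.7)
E
```

```text
14.475 [508.2 115.6  74.8] [ 3.141e+00  1.000e-03 -2.606e+00] F [2.9 4.8 0.3] T [ 1.07 -0.75  0.42] 0.173 60
r,q 98.4 0.144 yaw q 0.17093544944137662
F tight-dir 2.5 F inward 5.0 Fz 0.3
[506.045 120.677  74.      3.648] off [-0.0028, 0.0218, 0.0031] tw [0.0007, 0.0005, 0.0185]
[501.738 129.442  74.      3.548] off [-0.0059, 0.0607, 0.0031] tw [0.0007, 0.0005, 0.0822]
[498.327 138.592  74.      3.448] off [-0.0128, 0.0992, 0.0032] tw [0.0007, 0.0005, 0.1458]
[495.846 148.038  74.      3.348] off [-0.0236, 0.1367, 0.0032] tw [0.0007, 0.0004, 0.2095]
[493.922 162.552  74.      3.198] off [-0.0466, 0.1906, 0.0033] tw [0.0008, 0.0004, 0.305]
[494.189 177.191  74.      3.048] off [-0.0774, 0.2404, 0.0034] tw [0.0008, 0.0003, 0.4005]
[496.64  191.626  74.      2.898] off [-0.1154, 0.285, 0.0035] tw [0.0008, 0.0003, 0.496]
[501.22  205.532  74.      2.748] off [-0.1595, 0.3235, 0.0035] tw [0.0009, 0.0002, 0.5915]
[507.828 218.598  74.      2.598] off [-0.2089, 0.3549, 0.0036] tw [0.0009, 0.0001, 0.687]
[511.565 224.324  74.      2.528] off [-0.2335, 0.367, 0.0037] tw [0.0009, 0.0001, 0.7315]
```

Request:
arm_command(
  offset=[
    [-0.0028,0.0218,0.002],
    [-0.0059,0.0607,0.003],
    [-0.0128,0.099,0.003],
    [-0.0236,0.1367,0.003],
    [-0.0386,0.173,0.004],
    [-0.0565,0.208,0.004],
    [-0.0774,0.24,0.004],
    [-0.0774,0.24,0.004],
  ],
  twist=[
    [0,0,0.036],
    [0,0,0.099],
    [0,0,0.163],
    [0,0,0.226],
    [0,0,0.29],
    [0,0,0.354],
    [0,0,0.417],
    [0,0,0.417],
  ],
  fingers=[0.1,0.1,0.1,0.1,0.1,0.1,0.1,0.1],
)

```text
t: 15.48
ee_pos: [493.7, 177.2, 73.7]
tool_rot: [3.141, -0.001, 3.023]
contact_force: [0.6, 3.2, 3.0]
width: 0.177
gripper_force: 60.6
```

```bash
python3 st.py;  python3 - <<'E'
from mv import *
for q in(.9,1.0,1.1,1.2,1.3,1.4):lev(q,74,r=97.7)
E
```

```text
15.475 [493.7 177.2  73.7] [ 3.141e+00 -1.000e-03  3.023e+00] F [0.6 3.2 3. ] T [ 0.65 -0.34  0.44] 0.177 61
r,q 98.2 0.8 yaw q 0.8252818314189945
F tight-dir 3.3 F inward 0.3 Fz 3.0
[495.582 186.857  74.      2.948] off [-0.0029, 0.0392, -0.001] tw [0.0003, -0.0006, 0.0476]
[497.934 196.336  74.      2.848] off [-0.0078, 0.078, -0.001] tw [0.0002, -0.0006, 0.1112]
[501.22  205.532  74.      2.748] off [-0.0165, 0.1161, -0.001] tw [0.0002, -0.0006, 0.1749]
[505.408 214.355  74.      2.648] off [-0.0289, 0.1531, -0.001] tw [0.0002, -0.0006, 0.2386]
[510.456 222.715  74.      2.548] off [-0.045, 0.1887, -0.001] tw [0.0002, -0.0006, 0.3022]
[516.313 230.529  74.      2.448] off [-0.0646, 0.2225, -0.001] tw [0.0001, -0.0006, 0.3659]
```

Request:
arm_command(
  offset=[
    [-0.0029,0.039,0.001],
    [-0.0078,0.078,0.002],
    [-0.0165,0.116,0.002],
    [-0.0165,0.116,0.002],
  ],
  twist=[
    [0,0,0.064],
    [0,0,0.127],
    [0,0,0.191],
    [0,0,0.191],
  ],
  fingers=[0.1,0.1,0.1,0.1],
)

```text
t: 15.98
ee_pos: [500.4, 205.1, 73.0]
tool_rot: [-3.141, -0.003, 2.725]
contact_force: [-4.5, 2.5, 5.2]
width: 0.175
gripper_force: 63.6
```

```bash
python3 st.py;  python3 - <<'E'
from mv import *
for q in(1.2,1.3,1.37):lev(q,73,r=97.7)
E
```

```text
15.975 [500.4 205.1  73. ] [-3.141e+00 -3.000e-03  2.725e+00] F [-4.5  2.5  5.2] T [0.34 0.64 0.81] 0.175 64
r,q 98.3 1.093 yaw q 1.1238494839396882
F tight-dir 0.7 F inward -5.1 Fz 5.2
[505.408 214.355  73.      2.648] off [-0.0033, 0.0418, -0.0002] tw [-0.0007, -0.0017, 0.0485]
[510.456 222.715  73.      2.548] off [-0.0082, 0.0806, -0.0002] tw [-0.0008, -0.0016, 0.1121]
[514.475 228.247  73.      2.478] off [-0.014, 0.1073, -0.0003] tw [-0.0009, -0.0016, 0.1567]
```

Request:
arm_command(
  offset=[
    [-0.002,0.03,0.0],
    [-0.0033,0.055,0.001],
    [-0.0075,0.08,0.001],
    [-0.0095,0.09,0.001],
    [-0.0095,0.09,0.001],
  ],
  twist=[
    [0,0,0.046],
    [0,0,0.09],
    [0,0,0.128],
    [0,0,0.143],
    [0,0,0.143],
  ],
  fingers=[0.1,0.1,0.1,0.1,0.1],
)

```text
t: 16.6
ee_pos: [511.8, 225.3, 73.1]
tool_rot: [3.141, -0.003, 2.501]
contact_force: [-5.8, 7.9, 6.8]
width: 0.175
gripper_force: 60.2
```

```bash
python3 st.py
```

```text
16.6 [511.8 225.3  73.1] [ 3.141e+00 -3.000e-03  2.501e+00] F [-5.8  7.9  6.8] T [1.31 0.83 0.2 ] 0.175 60
r,q 98.1 1.329 yaw q 1.3478399300121513
F tight-dir 3.0 F inward -9.3 Fz 6.8
```

Request:
arm_command(
  offset=[
    [0.004,0,-0.01],
    [0.006,0,-0.02],
    [0.006,0,-0.03],
    [0.006,0,-0.038],
    [0.006,0,-0.038],
  ],
  twist=[
    [0,0,0],
    [0,0,0],
    [0,0,0],
    [0,0,0],
    [0,0,0],
  ],
  fingers=[0.1,0.1,0.1,0.1,0.1],
)

```text
t: 17.23
ee_pos: [511.9, 224.8, 81.8]
tool_rot: [-3.141, -0.0, 2.498]
contact_force: [6.5, 0.1, -7.5]
width: 0.175
gripper_force: 59.3
```

```bash
python3 st.py;python3 - <<'E'
from mv import *
for q in(1.25,1.1,.95,.8,.65,.5,.35,.2,.15):lev(q,82,r=98)
E
```

```text
17.225 [511.9 224.8  81.8] [-3.141 -0.     2.498] F [ 6.5  0.1 -7.5] T [ 0.34 -1.31  0.4 ] 0.175 59
r,q 97.7 1.326 yaw q 1.350031512265467
F tight-dir 3.9 F inward 5.3 Fz -7.5
[507.571 218.753  82.      2.598] off [-0.0007, -0.0296, -0.0009] tw [-0.0003, -0.0002, -0.0637]
[500.943 205.647  82.      2.748] off [-0.011, -0.0874, -0.0009] tw [-0.0003, -0.0002, -0.1592]
[496.349 191.698  82.      2.898] off [-0.0297, -0.1431, -0.0009] tw [-0.0002, -0.0002, -0.2547]
[493.89  177.219  82.      3.048] off [-0.0566, -0.1953, -0.0009] tw [-0.0002, -0.0003, -0.3502]
[493.623 162.535  82.      3.198] off [-0.091, -0.243, -0.0009] tw [-0.0002, -0.0003, -0.4457]
[495.553 147.977  82.      3.348] off [-0.1321, -0.2849, -0.0009] tw [-0.0002, -0.0003, -0.5411]
[499.637 133.87   82.      3.498] off [-0.179, -0.3203, -0.0009] tw [-0.0002, -0.0003, -0.6366]
[505.783 120.531  82.      3.648] off [-0.2307, -0.3482, -0.0009] tw [-0.0001, -0.0003, -0.7321]
[508.268 116.309  82.      3.698] off [-0.2487, -0.3558, -0.0009] tw [-0.0001, -0.0003, -0.764]
```

Request:
arm_command(
  offset=[
    [-0.0007,-0.03,0],
    [-0.011,-0.0874,0],
    [-0.0297,-0.143,0],
    [-0.0566,-0.195,0],
    [-0.091,-0.243,0],
    [-0.132,-0.285,0],
    [-0.179,-0.32,0],
    [-0.2307,-0.348,0],
    [-0.2487,-0.356,0],
    [-0.2487,-0.356,0],
  ],
  twist=[
    [0,0,-0.047],
    [0,0,-0.142],
    [0,0,-0.238],
    [0,0,-0.333],
    [0,0,-0.429],
    [0,0,-0.524],
    [0,0,-0.62],
    [0,0,-0.715],
    [0,0,-0.747],
    [0,0,-0.747],
  ],
  fingers=[0.1,0.1,0.1,0.1,0.1,0.1,0.1,0.1,0.1,0.1],
)

```text
t: 18.48
ee_pos: [508.0, 116.9, 81.6]
tool_rot: [3.14, 0.0, -2.611]
contact_force: [8.1, 5.9, -6.7]
width: 0.177
gripper_force: 58.2
```

```bash
python3 st.py
```

```text
18.475 [508.  116.9  81.6] [ 3.14   0.    -2.611] F [ 8.1  5.9 -6.7] T [ 1.1  -1.33  0.13] 0.177 58
r,q 98.0 0.157 yaw q 0.17598057598887706
F tight-dir 0.8 F inward 10.0 Fz -6.7
```

Request:
arm_command(
  offset=[
    [-0.003,0,0.005],
    [-0.004,0,0.014],
    [-0.004,0,0.024],
    [-0.004,0,0.032],
    [-0.004,0,0.037],
    [-0.004,0,0.037],
  ],
  twist=[
    [0,0,0],
    [0,0,0],
    [0,0,0],
    [0,0,0],
    [0,0,0],
    [0,0,0],
  ],
  fingers=[0.1,0.1,0.1,0.1,0.1,0.1],
)

```text
t: 19.23
ee_pos: [507.7, 117.2, 73.3]
tool_rot: [3.141, -0.003, -2.612]
contact_force: [-5.4, -1.5, 4.6]
width: 0.168
gripper_force: 59.7
```

```bash
python3 st.py;  python3 - <<'E'
from mv import *
for q in(.2,.3,.4,.5,.65,.8,.95,1.1,1.25,1.32):lev(q,73,r=98)
E
```

```text
19.225 [507.7 117.2  73.3] [ 3.141e+00 -3.000e-03 -2.612e+00] F [-5.4 -1.5  4.6] T [-0.38  0.9   0.05] 0.168 60
r,q 98.1 0.161 yaw q 0.17757866207884376
F tight-dir 1.5 F inward -5.4 Fz 4.6
[505.783 120.531  73.      3.648] off [-0.0003, 0.0155, 0.0012] tw [0.0006, -0.0016, 0.0143]
[501.462 129.323  73.      3.548] off [-0.0031, 0.0546, 0.0013] tw [0.0005, -0.0017, 0.0779]
[498.041 138.502  73.      3.448] off [-0.0099, 0.0932, 0.0013] tw [0.0004, -0.0017, 0.1416]
[495.553 147.977  73.      3.348] off [-0.0204, 0.1309, 0.0013] tw [0.0004, -0.0017, 0.2053]
[493.623 162.535  73.      3.198] off [-0.0431, 0.1851, 0.0013] tw [0.0002, -0.0018, 0.3008]
[493.89  177.219  73.      3.048] off [-0.0737, 0.2352, 0.0013] tw [0.0001, -0.0018, 0.3962]
[496.349 191.698  73.      2.898] off [-0.1114, 0.2802, 0.0012] tw [-0.0, -0.0018, 0.4917]
[500.943 205.647  73.      2.748] off [-0.1555, 0.3191, 0.0011] tw [-0.0002, -0.0018, 0.5872]
[507.571 218.753  73.      2.598] off [-0.2048, 0.351, 0.0011] tw [-0.0003, -0.0018, 0.6827]
[511.319 224.497  73.      2.528] off [-0.2294, 0.3633, 0.001] tw [-0.0004, -0.0018, 0.7273]
```

Request:
arm_command(
  offset=[
    [0,0.0155,0.001],
    [-0.001,0.035,0.001],
    [-0.0031,0.0546,0.001],
    [-0.006,0.074,0.001],
    [-0.0099,0.093,0.001],
    [-0.0099,0.093,0.001],
  ],
  twist=[
    [0,0,0.024],
    [0,0,0.056],
    [0,0,0.088],
    [0,0,0.12],
    [0,0,0.152],
    [0,0,0.152],
  ],
  fingers=[0.1,0.1,0.1,0.1,0.1,0.1],
)

```text
t: 19.98
ee_pos: [498.3, 137.3, 73.2]
tool_rot: [-3.139, -0.003, -2.851]
contact_force: [-4.4, -10.3, 4.5]
width: 0.172
gripper_force: 64.1
```

```bash
python3 st.py;  python3 - <<'E'
from mv import *
for q in(.5,.6,.7,.8):lev(q,73,r=98)
E
```

```text
19.975 [498.3 137.3  73.2] [-3.139e+00 -3.000e-03 -2.851e+00] F [ -4.4 -10.3   4.5] T [-2.06  0.83  0.76] 0.172 64
r,q 98.1 0.388 yaw q 0.4165928745756666
F tight-dir -8.4 F inward -7.4 Fz 4.5
[495.553 147.977  73.      3.348] off [-0.0015, 0.044, 0.0007] tw [-0.0019, -0.0019, 0.0531]
[494.023 157.652  73.      3.248] off [-0.0067, 0.0828, 0.0006] tw [-0.002, -0.0018, 0.1168]
[493.467 167.432  73.      3.148] off [-0.0158, 0.1209, 0.0004] tw [-0.0021, -0.0017, 0.1804]
[493.89  177.219  73.      3.048] off [-0.0286, 0.1579, 0.0003] tw [-0.0022, -0.0016, 0.2441]
```

Resistance is building, so I continue in small steps.

Request:
arm_command(
  offset=[
    [0,0.015,0],
    [-0.001,0.03,0],
    [-0.0015,0.044,0],
    [-0.0015,0.044,0],
  ],
  twist=[
    [0,0,0.024],
    [0,0,0.048],
    [0,0,0.066],
    [0,0,0.066],
  ],
  fingers=[0.1,0.1,0.1,0.1],
  force=80,
)

```text
t: 20.48
ee_pos: [495.3, 149.1, 73.3]
tool_rot: [-3.141, -0.003, -2.955]
contact_force: [-5.4, -3.1, 6.3]
width: 0.171
gripper_force: 78.6
```

```bash
python3 st.py
```

```text
20.475 [495.3 149.1  73.3] [-3.141e+00 -3.000e-03 -2.955e+00] F [-5.4 -3.1  6.3] T [-0.66  0.93 -0.25] 0.171 79
r,q 98.1 0.512 yaw q 0.5206342042359218
F tight-dir -2.0 F inward -5.9 Fz 6.3
```

Request:
arm_command(
  offset=[
    [0,0.018,0],
    [-0.002,0.037,0],
    [-0.0044,0.056,0],
    [-0.0065,0.075,0],
    [-0.0065,0.075,0],
    [-0.0065,0.075,0],
  ],
  twist=[
    [0,0,0.03],
    [0,0,0.06],
    [0,0,0.09],
    [0,0,0.123],
    [0,0,0.123],
    [0,0,0.123],
  ],
  fingers=[0.1,0.1,0.1,0.1,0.1,0.1],
)

```text
t: 21.22
ee_pos: [493.4, 167.3, 73.1]
tool_rot: [-3.14, -0.003, 3.135]
contact_force: [-5.9, -5.3, 5.3]
width: 0.171
gripper_force: 78.9
```

```bash
python3 st.py
python3 - <<'E'
from mv import *
for q in(.8,.9,1.0,1.1):lev(q,73,r=98)
E
```

```text
21.225 [493.4 167.3  73.1] [-3.140e+00 -3.000e-03  3.135e+00] F [-5.9 -5.3  5.3] T [-1.29  0.92  0.24] 0.171 79
r,q 98.1 0.698 yaw q 0.7132745169558485
F tight-dir -5.3 F inward -6.0 Fz 5.3
[493.89  177.219  73.      3.048] off [-0.0019, 0.0398, 0.0005] tw [-0.0013, -0.0017, 0.0552]
[495.288 186.915  73.      2.948] off [-0.0072, 0.0786, 0.0004] tw [-0.0014, -0.0016, 0.1189]
[497.647 196.422  73.      2.848] off [-0.0164, 0.1167, 0.0003] tw [-0.0015, -0.0016, 0.1825]
[500.943 205.647  73.      2.748] off [-0.0294, 0.1537, 0.0002] tw [-0.0016, -0.0015, 0.2462]
```

Request:
arm_command(
  offset=[
    [0,0.02,0],
    [-0.0019,0.04,0],
    [-0.004,0.06,0],
    [-0.0072,0.079,0],
    [-0.011,0.098,0],
    [-0.0164,0.117,0],
    [-0.0164,0.117,0],
  ],
  twist=[
    [0,0,0.033],
    [0,0,0.065],
    [0,0,0.097],
    [0,0,0.129],
    [0,0,0.16],
    [0,0,0.192],
    [0,0,0.192],
  ],
  fingers=[0.1,0.1,0.1,0.1,0.1,0.1,0.1],
)

```text
t: 22.1
ee_pos: [497.7, 197.2, 73.1]
tool_rot: [-3.14, -0.002, 2.833]
contact_force: [-5.4, -2.1, 6.0]
width: 0.17
gripper_force: 78.7
```

```bash
python3 st.py
python3 - <<'E'
from mv import *
for q in(1.1,1.2,1.3):lev(q,73,r=98)
# numeric hub look in side cam
for n in('side',):
    f0=load('side'); f=grab('side')
    for g,lab in((f0,'prev'),(f,'now')):
        im=g['pixels'][125:175,225:270].astype(int); m=(im[...,0]>180)&(im[...,1]>70)&(im[...,1]<160)&(im[...,2]<70)
        v,u=np.nonzero(m); print(lab,len(u),u.mean()+225,v.mean()+125,u.max()+225,v.min()+125,v.max()+125)
E
```

```text
22.1 [497.7 197.2  73.1] [-3.140e+00 -2.000e-03  2.833e+00] F [-5.4 -2.1  6. ] T [-0.72  0.84 -0.21] 0.17 79
r,q 98.2 1.007 yaw q 1.0150716598880107
F tight-dir -3.6 F inward -4.5 Fz 6.0
[500.943 205.647  73.      2.748] off [-0.002, 0.0362, 0.0003] tw [-0.001, -0.0014, 0.0541]
[505.144 214.497  73.      2.648] off [-0.0073, 0.0751, 0.0003] tw [-0.0011, -0.0013, 0.1177]
[510.207 222.883  73.      2.548] off [-0.0164, 0.1132, 0.0002] tw [-0.0012, -0.0013, 0.1814]
prev 81 245.50617283950618 145.93827160493828 269 125 153
now 85 244.65882352941176 146.0 269 125 153
```

Request:
arm_command(
  offset=[
    [-0.001,0.018,0.001],
    [-0.002,0.036,0.002],
    [-0.004,0.055,0.002],
    [-0.0073,0.075,0.002],
    [-0.012,0.095,0.002],
    [-0.0185,0.12,0.002],
    [-0.0185,0.12,0.002],
  ],
  twist=[
    [0,0,0.03],
    [0,0,0.059],
    [0,0,0.09],
    [0,0,0.122],
    [0,0,0.155],
    [0,0,0.2],
    [0,0,0.2],
  ],
  fingers=[0.1,0.1,0.1,0.1,0.1,0.1,0.1],
)

```text
t: 23.02
ee_pos: [511.3, 224.9, 72.8]
tool_rot: [-3.141, -0.002, 2.519]
contact_force: [-5.5, 0.1, 6.9]
width: 0.171
gripper_force: 78.9
```

```bash
python3 st.py
```

```text
23.025 [511.3 224.9  72.8] [-3.141e+00 -2.000e-03  2.519e+00] F [-5.5  0.1  6.9] T [-0.19  0.94 -0.27] 0.171 79
r,q 98.3 1.324 yaw q 1.329243513822476
F tight-dir -3.1 F inward -4.5 Fz 6.9
```

```bash
cat > gap.py <<'E'
from mv import *
def H(f):
    R,t=RT(f);v,u=np.mgrid[0:384,0:512];d=f['z_map'];K=np.linalg.inv(f['mtx'])
    p=(np.stack([u,v,np.ones_like(u)],-1)@K.T)*d[...,None]-t
    return p@R
def rep(f,lab):
    h=H(f)[...,2]; im=f['pixels']
    ring=h[172:183,209:211],h[183:188,202:210]
    print(lab,'nose',h[171:178,192:197].round(1).mean(),h[171:178,192:197].std().round(2),'ring',[x.mean().round(2) for x in ring],'hub',h[170:174,175:179].mean().round(2), 'strap tail',h[172:176,166:170].mean().round(2),'plate',h[195:200,185:200].mean().round(2))
if __name__=='__main__':
    rep(load('top'),'before'); np.savez('top_t2.npz',**load('top'))
    for i in range(3): rep(grab('top'),'now')
    f=load('top');print(f['pixels'][174,192:197].tolist(),load('top_t2')['pixels'][174,192:197].tolist())
E
python3 gap.py
```

```text
before nose 32.60285714285715 3.7 ring [np.float64(13.29), np.float64(20.21)] hub 70.07 strap tail 36.92 plate 27.41
now nose 30.26857142857143 3.43 ring [np.float64(13.36), np.float64(20.77)] hub 68.18 strap tail 33.39 plate 10.89
now nose 30.617142857142856 2.9 ring [np.float64(13.28), np.float64(20.64)] hub 69.46 strap tail 34.45 plate 10.98
now nose 30.27428571428571 2.96 ring [np.float64(12.7), np.float64(21.35)] hub 68.76 strap tail 34.16 plate 11.18
[[238, 236, 218], [240, 239, 223], [242, 241, 226], [239, 238, 221], [231, 230, 209]] [[242, 241, 227], [244, 244, 229], [246, 245, 231], [243, 242, 228], [234, 235, 216]]
```

```bash
cat > gap2.py <<'E'
from gap import *
def cmp(n=5):
    b=load('top_t2'); hb=H(b)[...,2]
    fs=[grab('top') for _ in range(n)]; hn=np.median([H(f)[...,2] for f in fs],0); f=fs[-1]
    same=np.abs(f['pixels'].astype(int)-b['pixels'].astype(int)).max(-1)<25
    bright=b['pixels'].min(-1)>185
    def r(v0,v1,u0,u1,lo,hi,lab,br=True):
        m=np.zeros_like(same);m[v0:v1,u0:u1]=1; m&=same&(hb>lo)&(hb<hi)
        if br:m&=bright
        d=(hn-hb)[m]; print(lab,m.sum(),'diff',np.median(d).round(2),'+-',(d.std()/max(1,m.sum())**.5).round(2))
    r(168,182,163,173,28,42,'tail');r(168,180,181,198,28,42,'nose');r(160,190,196,222,15,27,'ring');r(154,164,178,225,30,50,'fence')
    r(168,175,171,182,62,80,'hub',False)
if __name__=='__main__': cmp()
E
python3 gap2.py; python3 st.py
```

```text
tail 38 diff -2.54 +- 0.37
nose 83 diff -1.6 +- 0.28
ring 354 diff 0.14 +- 0.14
fence 174 diff 0.12 +- 0.23
hub 63 diff -2.05 +- 0.94
23.425 [511.3 224.8  72.9] [-3.141e+00 -2.000e-03  2.520e+00] F [-5.4  0.3  6.9] T [-0.02  0.92 -0.22] 0.169 79
r,q 98.2 1.323 yaw q 1.3283581893809613
F tight-dir -2.9 F inward -4.6 Fz 6.9
```

Request:
arm_command(
  offset=[
    [0.002,0,-0.01],
    [0.003,0,-0.02],
    [0.003,0,-0.03],
    [0.003,0,-0.04],
    [0.003,0,-0.04],
  ],
  twist=[
    [0,0,0],
    [0,0,0],
    [0,0,0],
    [0,0,0],
    [0,0,0],
  ],
  fingers=[0.1,0.1,0.1,0.1,0.1],
  force=100,
)

```text
t: 24.05
ee_pos: [511.4, 224.4, 81.8]
tool_rot: [-3.14, -0.001, 2.519]
contact_force: [5.0, -4.7, -7.0]
width: 0.165
gripper_force: 99.3
```

```bash
python3 st.py; python3 gap2.py
python3 - <<'E'
from mv import *
for q in(1.25,1.1,.95,.8,.65,.5,.35,.2,.15):lev(q,82,r=98)
E
```

```text
24.05 [511.4 224.4  81.8] [-3.140e+00 -1.000e-03  2.519e+00] F [ 5.  -4.7 -7. ] T [-0.8  -0.71 -0.08] 0.165 99
r,q 97.9 1.32 yaw q 1.329452730302
F tight-dir -0.9 F inward 6.8 Fz -7.0
tail 30 diff -3.02 +- 0.47
nose 83 diff -2.54 +- 0.28
ring 354 diff -0.01 +- 0.14
fence 174 diff -0.36 +- 0.23
hub 45 diff 5.8 +- 0.4
[507.571 218.753  82.      2.598] off [-0.0007, -0.0274, -0.0016] tw [-0.0008, -0.0006, -0.0506]
[500.943 205.647  82.      2.748] off [-0.0098, -0.0854, -0.0015] tw [-0.0007, -0.0007, -0.146]
[496.349 191.698  82.      2.898] off [-0.0274, -0.1415, -0.0014] tw [-0.0007, -0.0007, -0.2415]
[493.89  177.219  82.      3.048] off [-0.0532, -0.1943, -0.0014] tw [-0.0006, -0.0008, -0.337]
[493.623 162.535  82.      3.198] off [-0.0865, -0.2426, -0.0014] tw [-0.0006, -0.0008, -0.4325]
[495.553 147.977  82.      3.348] off [-0.1268, -0.2854, -0.0013] tw [-0.0005, -0.0009, -0.528]
[499.637 133.87   82.      3.498] off [-0.1729, -0.3217, -0.0013] tw [-0.0005, -0.0009, -0.6235]
[505.783 120.531  82.      3.648] off [-0.224, -0.3507, -0.0013] tw [-0.0004, -0.001, -0.719]
[508.268 116.309  82.      3.698] off [-0.242, -0.3586, -0.0014] tw [-0.0004, -0.001, -0.7508]
```

Request:
arm_command(
  offset=[
    [-0.0007,-0.0274,0],
    [-0.0098,-0.0854,0],
    [-0.0274,-0.1415,0],
    [-0.0532,-0.1943,0],
    [-0.0865,-0.2426,0],
    [-0.1268,-0.2854,0],
    [-0.173,-0.3217,0],
    [-0.224,-0.3507,0],
    [-0.24,-0.358,0],
    [-0.24,-0.358,0],
  ],
  twist=[
    [0,0,-0.045],
    [0,0,-0.14],
    [0,0,-0.235],
    [0,0,-0.33],
    [0,0,-0.426],
    [0,0,-0.521],
    [0,0,-0.617],
    [0,0,-0.712],
    [0,0,-0.743],
    [0,0,-0.743],
  ],
  fingers=[0.1,0.1,0.1,0.1,0.1,0.1,0.1,0.1,0.1,0.1],
)

```text
t: 25.55
ee_pos: [508.3, 116.9, 81.8]
tool_rot: [3.141, -0.001, -2.597]
contact_force: [5.9, -1.4, -7.1]
width: 0.168
gripper_force: 99.3
```

```bash
python3 st.py; python3 gap2.py
```

```text
25.55 [508.3 116.9  81.8] [ 3.141e+00 -1.000e-03 -2.597e+00] F [ 5.9 -1.4 -7.1] T [-0.6  -0.95 -0.36] 0.168 99
r,q 97.7 0.155 yaw q 0.16228847695854043
F tight-dir -4.2 F inward 4.3 Fz -7.1
tail 0 diff nan +- nan
nose 29 diff -2.81 +- 0.47
ring 286 diff -0.06 +- 0.16
fence 126 diff -0.52 +- 0.25
hub 0 diff nan +- nan
  return _methods._mean(a, axis=axis, dtype=dtype,
  ret = ret.dtype.type(ret / rcount)
  ret = _var(a, axis=axis, dtype=dtype, out=out, ddof=ddof,
  arrmean = um.true_divide(arrmean, div, out=arrmean,
  ret = ret.dtype.type(ret / rcount)
```

Request:
arm_command(
  offset=[
    [0,0,0.008],
    [0,0,0.018],
    [0,0,0.028],
    [0,0,0.036],
    [0,0,0.04],
    [0,0,0.04],
  ],
  twist=[
    [0,0,0],
    [0,0,0],
    [0,0,0],
    [0,0,0],
    [0,0,0],
    [0,0,0],
  ],
  fingers=[0.1,0.1,0.1,0.1,0.1,0.1],
)

```text
t: 26.55
ee_pos: [507.8, 116.8, 73.2]
tool_rot: [-3.141, -0.002, -2.597]
contact_force: [-4.4, -6.6, 6.7]
width: 0.164
gripper_force: 101.4
```

```bash
python3 st.py
python3 - <<'E'
from mv import *
for q in(.2,.25,.3,.35,.4,.45,.5):lev(q,73,r=98)
E
```

```text
26.55 [507.8 116.8  73.2] [-3.141e+00 -2.000e-03 -2.597e+00] F [-4.4 -6.6  6.7] T [-1.27  0.5  -0.35] 0.164 101
r,q 98.2 0.156 yaw q 0.16269573105682156
F tight-dir -3.3 F inward -7.2 Fz 6.7
[505.783 120.531  73.      3.648] off [-0.0009, 0.0171, 0.0007] tw [-0.0001, -0.001, 0.0237]
[503.513 124.873  73.      3.598] off [-0.0021, 0.0366, 0.0007] tw [-0.0001, -0.001, 0.0556]
[501.462 129.323  73.      3.548] off [-0.0043, 0.0561, 0.0007] tw [-0.0002, -0.001, 0.0874]
[499.637 133.87   73.      3.498] off [-0.0075, 0.0754, 0.0007] tw [-0.0002, -0.001, 0.1192]
[498.041 138.502  73.      3.448] off [-0.0116, 0.0946, 0.0007] tw [-0.0002, -0.001, 0.1511]
[496.678 143.208  73.      3.398] off [-0.0167, 0.1135, 0.0007] tw [-0.0002, -0.001, 0.1829]
[495.553 147.977  73.      3.348] off [-0.0227, 0.1322, 0.0006] tw [-0.0003, -0.001, 0.2147]
```

Request:
arm_command(
  offset=[
    [-0.0009,0.017,0],
    [-0.0021,0.037,0],
    [-0.0021,0.037,0],
  ],
  twist=[
    [0,0,0.026],
    [0,0,0.058],
    [0,0,0.058],
  ],
  fingers=[0.1,0.1,0.1],
)

```text
t: 26.92
ee_pos: [503.5, 124.7, 73.3]
tool_rot: [-3.14, -0.002, -2.689]
contact_force: [-3.3, -9.2, 7.3]
width: 0.165
gripper_force: 101.2
```

```bash
python3 st.py
```

```text
26.925 [503.5 124.7  73.3] [-3.140e+00 -2.000e-03 -2.689e+00] F [-3.3 -9.2  7.3] T [-1.84  0.42 -0.32] 0.165 101
r,q 98.1 0.249 yaw q 0.25447384867871037
F tight-dir -6.8 F inward -7.0 Fz 7.3
```

Request:
arm_command(
  offset=[
    [-0.0005,0.02,0],
    [-0.002,0.039,0],
    [-0.002,0.039,0],
  ],
  twist=[
    [0,0,0.032],
    [0,0,0.064],
    [0,0,0.064],
  ],
  fingers=[0.1,0.1,0.1],
)

```text
t: 27.3
ee_pos: [499.8, 133.2, 73.2]
tool_rot: [-3.139, -0.002, -2.789]
contact_force: [-2.7, -12.5, 6.6]
width: 0.166
gripper_force: 101.3
```

```bash
python3 st.py
```

```text
27.3 [499.8 133.2  73.2] [-3.139e+00 -2.000e-03 -2.789e+00] F [ -2.7 -12.5   6.6] T [-2.64  0.28  0.08] 0.166 101
r,q 98.1 0.343 yaw q 0.3546724645069226
F tight-dir -10.7 F inward -7.0 Fz 6.6
```

Request:
arm_command(
  offset=[
    [-0.0003,0.012,0],
    [-0.0008,0.025,0],
    [-0.0008,0.025,0],
  ],
  twist=[
    [0,0,0.02],
    [0,0,0.04],
    [0,0,0.04],
  ],
  fingers=[0.1,0.1,0.1],
)

```text
t: 27.68
ee_pos: [496.9, 140.2, 72.8]
tool_rot: [3.141, -0.003, -2.852]
contact_force: [-6.2, -5.6, 6.4]
width: 0.168
gripper_force: 101.3
```

```bash
python3 st.py
```

```text
27.675 [496.9 140.2  72.8] [ 3.141e+00 -3.000e-03 -2.852e+00] F [-6.2 -5.6  6.4] T [-1.22  0.71 -0.56] 0.168 101
r,q 98.6 0.419 yaw q 0.4172892974224798
F tight-dir -3.6 F inward -7.5 Fz 6.4
```

Request:
arm_command(
  offset=[
    [-0.0003,0.012,0],
    [-0.0008,0.025,0],
    [-0.0008,0.025,0],
  ],
  twist=[
    [0,0,0.02],
    [0,0,0.04],
    [0,0,0.04],
  ],
  fingers=[0.1,0.1,0.1],
)

```text
t: 28.05
ee_pos: [495.8, 146.0, 73.1]
tool_rot: [-3.141, -0.002, -2.915]
contact_force: [-4.5, -5.5, 7.8]
width: 0.163
gripper_force: 101.3
```

```bash
python3 st.py
```

```text
28.05 [495.8 146.   73.1] [-3.141e+00 -2.000e-03 -2.915e+00] F [-4.5 -5.5  7.8] T [-1.44  0.61 -0.66] 0.163 101
r,q 98.2 0.48 yaw q 0.4805653253543998
F tight-dir -4.4 F inward -5.6 Fz 7.8
```

Run:
```python
from mv import *
for q in(.6,.7,.75):lev(q,73,r=98)
```

```text
[494.023 157.652  73.      3.248] off [-0.0034, 0.0469, 0.0005] tw [-0.0005, -0.0012, 0.076]
[493.467 167.432  73.      3.148] off [-0.01, 0.0855, 0.0005] tw [-0.0006, -0.0011, 0.1397]
[493.556 172.331  73.      3.098] off [-0.0147, 0.1045, 0.0004] tw [-0.0006, -0.0011, 0.1715]
```

Request:
arm_command(
  offset=[
    [-0.001,0.023,0],
    [-0.0034,0.047,0],
    [-0.0034,0.047,0],
  ],
  twist=[
    [0,0,0.038],
    [0,0,0.077],
    [0,0,0.077],
  ],
  fingers=[0.1,0.1,0.1],
)

```text
t: 28.42
ee_pos: [493.9, 157.6, 73.1]
tool_rot: [-3.14, -0.002, -3.036]
contact_force: [-4.2, -7.3, 9.0]
width: 0.169
gripper_force: 101.3
```

```bash
python3 st.py
```

```text
28.425 [493.9 157.6  73.1] [-3.140e+00 -2.000e-03 -3.036e+00] F [-4.2 -7.3  9. ] T [-1.71  0.62 -0.48] 0.169 101
r,q 98.2 0.6 yaw q 0.6016436424077369
F tight-dir -6.8 F inward -5.0 Fz 9.0
```

Request:
arm_command(
  offset=[
    [-0.002,0.019,0],
    [-0.0045,0.038,0],
    [-0.0095,0.056,0],
    [-0.0095,0.056,0],
  ],
  twist=[
    [0,0,0.032],
    [0,0,0.064],
    [0,0,0.094],
    [0,0,0.094],
  ],
  fingers=[0.1,0.1,0.1,0.1],
)

```text
t: 28.92
ee_pos: [493.3, 171.3, 72.7]
tool_rot: [-3.138, -0.005, 3.1]
contact_force: [-11.7, -10.1, 12.1]
width: 0.164
gripper_force: 102.0
```

```bash
python3 st.py; python3 gap2.py 2>/dev/null
```

```text
28.925 [493.3 171.3  72.7] [-3.138 -0.005  3.1  ] F [-11.7 -10.1  12.1] T [-2.52  1.95  0.06] 0.164 102
r,q 98.2 0.739 yaw q 0.7483988604850613
F tight-dir -10.5 F inward -11.4 Fz 12.1
tail 34 diff -2.52 +- 0.4
nose 83 diff -2.74 +- 0.31
ring 354 diff -0.09 +- 0.15
fence 174 diff 0.09 +- 0.23
hub 63 diff -2.13 +- 0.92
```

Run:
```python
from mv import *
b=grab('side');a=load('top')
c=cv2.resize(b['pixels'][125:205,190:310,::-1],(800,533)[:2],interpolation=cv2.INTER_CUBIC)
c=cv2.resize(c,(480,320));d=cv2.resize(a['pixels'][145:210,155:225,::-1],(320,297),interpolation=cv2.INTER_CUBIC)
e=cv2.resize(b['pixels'][160:190,235:290,::-1],(480,262),interpolation=cv2.INTER_CUBIC)
m=np.zeros((590,800,3),np.uint8);m[:320,:480]=c;m[:297,480:]=d;m[325:587,:480]=e;cv2.imwrite('pics/m.png',m)
```

```text
(no output)
```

View pics/m.png

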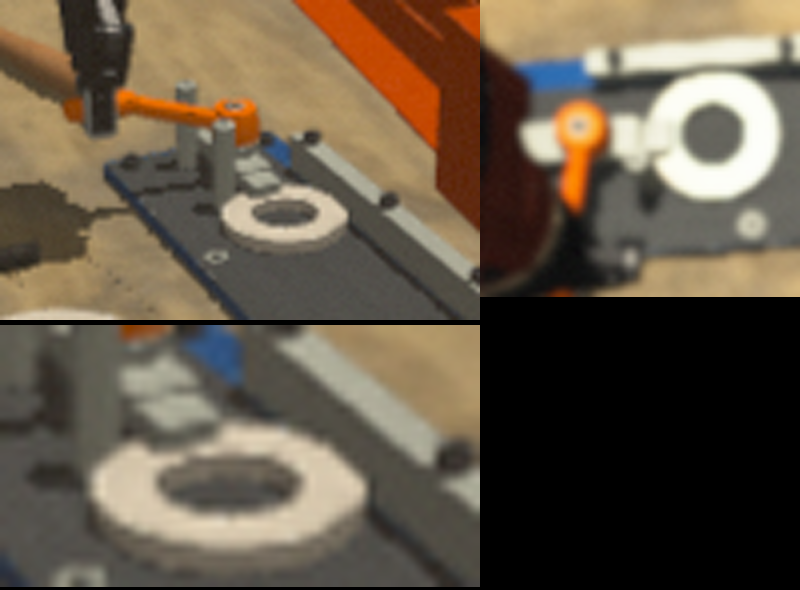

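The montage shows the lever following the gripper, with the hub at (237,110) in the side panel. The strap nose rests on the ring at (175,405) in the lower panel, and the ring is home. I'll turn a little further to confirm the stop is firm.

Request:
arm_command(
  offset=[
    [-0.001,0.01,0.004],
    [-0.002,0.02,0.008],
    [-0.003,0.03,0.008],
    [-0.003,0.03,0.008],
  ],
  twist=[
    [0,0,0.016],
    [0,0,0.032],
    [0,0,0.048],
    [0,0,0.048],
  ],
  fingers=[0.1,0.1,0.1,0.1],
)

```text
t: 29.72
ee_pos: [493.6, 180.2, 71.6]
tool_rot: [-3.141, -0.006, 3.025]
contact_force: [-19.6, -3.5, 22.2]
width: 0.166
gripper_force: 103.7
```

```bash
python3 st.py
```

```text
29.725 [493.6 180.2  71.6] [-3.141 -0.006  3.025] F [-19.6  -3.5  22.2] T [-1.15  3.08 -0.85] 0.166 104
r,q 98.6 0.83 yaw q 0.8233130461877525
F tight-dir -5.8 F inward -19.0 Fz 22.2
```

Run:
```python
from mv import *
for q in(.9,1.0,1.1,1.13):lev(q,73,r=98)
```

```text
[495.288 186.915  73.      2.948] off [-0.0034, 0.0272, -0.0058] tw [-0.0004, -0.0038, 0.0488]
[497.647 196.422  73.      2.848] off [-0.0083, 0.0661, -0.0058] tw [-0.0006, -0.0038, 0.1125]
[500.943 205.647  73.      2.748] off [-0.0172, 0.1043, -0.0059] tw [-0.0007, -0.0037, 0.1761]
[502.11  208.345  73.      2.718] off [-0.0205, 0.1156, -0.0059] tw [-0.0008, -0.0037, 0.1952]
```

Request:
arm_command(
  offset=[
    [0.0,0.014,-0.004],
    [0.0,0.027,-0.008],
    [-0.002,0.046,-0.01],
    [-0.005,0.066,-0.01],
    [-0.009,0.085,-0.01],
    [-0.013,0.104,-0.01],
    [-0.0165,0.1156,-0.01],
    [-0.0165,0.1156,-0.01],
  ],
  twist=[
    [0,0,0.025],
    [0,0,0.05],
    [0,0,0.08],
    [0,0,0.1125],
    [0,0,0.145],
    [0,0,0.176],
    [0,0,0.195],
    [0,0,0.195],
  ],
  fingers=[0.1,0.1,0.1,0.1,0.1,0.1,0.1,0.1],
)

```text
t: 30.72
ee_pos: [501.5, 207.6, 72.8]
tool_rot: [-3.138, -0.004, 2.719]
contact_force: [-11.9, -6.6, 8.9]
width: 0.167
gripper_force: 101.6
```

```bash
python3 st.py
```

```text
30.725 [501.5 207.6  72.8] [-3.138 -0.004  2.719] F [-11.9  -6.6   8.9] T [-1.69  1.97  0.02] 0.167 102
r,q 98.3 1.121 yaw q 1.1293196059213066
F tight-dir -10.9 F inward -8.2 Fz 8.9
```

Request:
arm_command(
  offset=[
    [0,0,0],
    [0,0,0],
    [0,0,0],
    [0,0,0],
    [0,0,-0.1],
    [0,0,-0.25],
    [0.1,0,-0.4],
    [0.2,0,-0.5],
    [0.2,0,-0.5],
  ],
  twist=[
    [0,0,0],
    [0,0,0],
    [0,0,0],
    [0,0,0],
    [0,0,0],
    [0,0,0],
    [0,0,0],
    [0,0,0],
    [0,0,0],
  ],
  fingers=[0.6,0.6,0.6,0.6,0.6,0.6,0.6,0.6,0.6],
)

```text
t: 31.85
ee_pos: [458.4, 229.5, 200.2]
tool_rot: [3.139, 0.001, 2.72]
contact_force: [0.3, -0.1, -0.2]
width: 0.599
gripper_force: 0.0
```

```bash
cat > end.py <<'E'
from gap2 import *
cmp(6)
a=load('top');h=H(a);im=a['pixels'].astype(int)
m=(im[...,0]>170)&(im[...,1]>60)&(im[...,1]<150)&(im[...,2]<70);m[:, :150]=0;m[:,200:]=0;m[:165]=0;m[225:]=0
p=h[m];p=p[(p[:,2]>55)&(p[:,2]<110)];l=np.array([Fx(*x[:2],(596.93,85.9,.0912))-[0,80] for x in p]);r=np.hypot(*l.T)
k=r>75;print('handle n',k.sum(),'z',np.median(p[k,2]),'q',np.median(np.arctan2(l[k,1],-l[k,0])+.62))
print('nose-ring abs', np.median(h[172:178,193:197,2]),np.median(h[180:187,200:210,2]))
b=load('top_t2');hb=H(b);im=b['pixels'].astype(int)
m=(im[...,0]>170)&(im[...,1]>60)&(im[...,1]<150)&(im[...,2]<70);m[:, :150]=0;m[:,200:]=0;m[:165]=0;m[225:]=0
p=hb[m];l=np.array([Fx(*x[:2],(596.93,85.9,.0912))-[0,80] for x in p]);k=(np.hypot(*l.T)>75)&(p[:,2]>55);print('before handle z',np.median(p[k,2]))
E
python3 end.py; python3 st.py
```

```text
tail 43 diff -2.18 +- 0.33
nose 83 diff -2.39 +- 0.29
ring 354 diff 0.05 +- 0.14
fence 174 diff -0.16 +- 0.22
hub 55 diff -2.51 +- 1.08
handle n 82 z 88.38852087347644 q 0.9974744751654859
nose-ring abs 31.791578908203995 20.14718561328602
before handle z 90.47000537267809
32.15 [458.  228.1 196.5] [-3.140e+00 -3.000e-03  2.718e+00] F [-0.8  0.  -0.3] T [-0.06  0.04 -0.02] 0.599 0
r,q 146.3 1.13 yaw q 1.1300174526603453
F tight-dir -0.3 F inward -0.7 Fz -0.3
```

The arm is clear, the strap, hub and handle have all sunk by about 2.3 mm, so the lever is dropped in. The lever reached the same firm resistance on repeated strokes, so I hand in the job.

```bash
python3 -c "
from plant import env
print(env.job_done())"
```

```text
the job is handed in; nothing more can be done
None
```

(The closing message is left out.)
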